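# Uncover the seed rows and set the watering timer

### The arm

A 6-joint arm with a two-finger parallel gripper is mounted at the origin on the work surface. World frame = base frame: x ahead of the robot, y to its left, z up, the work surface at z = 0. Lengths are in mm, angles in rad, forces in N, time in s.
With the tool pointing down it reaches from about 350 to 975 mm from the base axis. Payload 7.1 kg.
Tool frame: the origin (TCP) lies on the mounting face of the last link; the fingertips stand 182 mm ahead of it and the grasp point (between the pads) lies 163 mm ahead of it (ctrl.tcp_to_tips is the distance from the TCP to the fingertips, in mm); z points along the fingers, y is the direction in which the jaws open and shut (so a half turn about z gives the same grasp; the last joint's range is limited). The gripper opens to 88 mm and grips with 3 to 60 N. Pads are 20 mm wide; open, the fingers measure 115 mm over their backs; the gripper's body (75 mm by 178 mm) begins 61 mm behind the grasp point.
Start: joints at [-1.193, 0.423, 1.63, -0, 1.089, -0.019], TCP at [241.559, -576.416, 404.675] pointing down, gripper open.
Joint ranges: [-3, 3], [-0.9, 2.11], [0.09, 2.58], [-1.31, 4.45], [0.11, 2.69], [-2.54, 2.54]. Speed limits (rad/s): [2.39, 2.39, 3.01, 3.14, 3.14, 3.14].

### API

Orientations are given as a rotation vector (axis times angle).
In Python, from workcell import ctrl gives the robot as it stands. The module is installed in compiled form; this text tells all that it offers.
- The arm moves only by the tool send_rows, never from a script. Its argument "commands" is a list of rows, each an object with "translation": the shift along the world's x, y, z normalised to -1 to 1, where 1 is 0.1 m, a list of three; "twist": the turn, a rotation vector about the world's x, y, z normalised to -1 to 1, where 1 is 0.5 rad, a list of three. A call has exactly 10 rows; each row is the pose to reach, as a shift and turn from the pose commanded when the call began; what a row does not reach only later rows make up. A row lasts 1/10 s, in which the tool goes at most 50 mm and 8.59 degrees, less where a joint would pass 70% of its speed; a pose out of reach is approached as far as the arm can. A call with a number of a shift or a turn outside -1 to 1 is refused whole. A call with a gripper value outside its range is refused whole. "grip" is the closure, from -1 (fully open) to 1 (shut), set as the call begins (left out, the last holds). The fingers move at their own pace and stop on an object; the grip force is fixed at half the most. Time passes only in rows, so rows that repeat a pose let the fingers close, or fill a call up. It gives the time, the measured TCP pose, the force and the opening at its end, in the units of the state.
- ctrl.get_obs(): the state, without advancing time (a new reading comes with each control period).
- ctrl.get_image(name): name is "side" or "top"; returns a dict with "img" (400x640x3 uint8, red, green, blue), "intrinsics" (3x3 intrinsics, pixels), "cam_to_world" (4x4, takes a point from camera to world coordinates). Camera axes: x right, y down, z forward; pixel columns grow to the right and rows downward; lengths in mm; the calibration is good to about 2 mm. A picture is of the moment at which its call begins. There is no depth.
- ctrl.close_job(): hands the job in, once; it reports no verdict.
The state is a dict: "t": time; "qpos": joint angles; "qvel": joint speeds; "joint_torque": joint torques, N m; "ee_pos": TCP position; "orientation": TCP orientation; "ft_force": force on the tool from outside, world axes, zero at the start; "moment": the same for the moment, N m; "width": finger opening in mm.
Only numpy, scipy, OpenCV 4.12 (cv2) and the standard library are available. Lean on these libraries where they do the work, as an engineer would, in place of code of your own. Each camera call takes 0.05 s, during which the arm holds its last target. There are 200 camera calls.

### The job

The seedlings are up: take every green cover off the seed propagator - each lies flush in its groove, so slide it out over the front edge until enough sticks out to grip - and lay them flat inside the grey tray. When all are in the tray, turn the watering timer's dial from its off stop two clicks clockwise for each cover you took off, and only then press the blue start button fully down and let go. Leave the bottle, the pot and the notebook where they are.

Things in the scene. Friction and masses are not known exactly. Their poses are not given: they have to be found in the camera images.
- propagator: brown seed propagator, fixed, 190 (x) x 317 (y) mm, origin under its centre. On top five grooves along its x, 49 mm wide, floor 55 mm above the work surface, centre lines at y = -122, -61, 0, 61, 122 mm (rows 0 to 4), between 12 mm ribs 6 mm high, flush with the covers. Open at the front (-x), closed at the back by an 8 mm rib
- front_edge (a point): middle of the propagator's front edge (propagator x = -95 mm, height 55 mm), towards the robot, free space before and below it; axes as the propagator's. A cover pushed 40 to 50 mm past it overhangs steadily and can be gripped from above across its width. At the start 30 mm or more of groove is bare behind each cover: push its back end or drag its top
- cover0_mid (a point): a flat green plastic cover slat, 120 x 46 x 6 mm, about 60 g; the point is its very centre; x runs along its 120 mm length, y across its 46 mm width, z up through its thickness. At the start it lies in row 0 of the propagator, its top flush with the ribs beside it; None if that row has no cover today
- cover1_mid (a point): a flat green plastic cover slat, 120 x 46 x 6 mm, about 60 g; the point is its very centre; x runs along its 120 mm length, y across its 46 mm width, z up through its thickness. At the start it lies in row 1 of the propagator, its top flush with the ribs beside it; None if that row has no cover today
- cover2_mid (a point): a flat green plastic cover slat, 120 x 46 x 6 mm, about 60 g; the point is its very centre; x runs along its 120 mm length, y across its 46 mm width, z up through its thickness. At the start it lies in row 2 of the propagator, its top flush with the ribs beside it; None if that row has no cover today
- cover3_mid (a point): a flat green plastic cover slat, 120 x 46 x 6 mm, about 60 g; the point is its very centre; x runs along its 120 mm length, y across its 46 mm width, z up through its thickness. At the start it lies in row 3 of the propagator, its top flush with the ribs beside it; None if that row has no cover today
- cover4_mid (a point): a flat green plastic cover slat, 120 x 46 x 6 mm, about 60 g; the point is its very centre; x runs along its 120 mm length, y across its 46 mm width, z up through its thickness. At the start it lies in row 4 of the propagator, its top flush with the ribs beside it; None if that row has no cover today
- tray: the loose grey open tray for the covers, 220 mm (x) by 180 mm (y) outside, 36 mm high, walls and floor 5 mm thick, 0.7 kg. Origin: centre of its underside. It may stand left or right of the propagator
- timer: the white watering timer, fixed: a box 200 mm (x) by 120 mm (y), 50 mm high, origin at the centre of its underside. The dial stands on its top at x = -45 mm, the start button at x = +62 mm. Left or right of the propagator
- dial_grip (a point): point on the dial's (vertical) axis at the height to grip it, 22 mm above its foot; the dial is a round black knob 46 mm in diameter and 34 mm tall standing 1 mm above the timer's top, with a white pointer line
- dial (a joint): angle of the dial (rad): 0 at its off stop (pointer at the red tick, where it starts), growing clockwise seen from above. It clicks into a detent every 20 degrees (0.349 rad) and springs into the nearest detent when let go; the detent takes about 0.05 N m to overcome; end stop at 11 clicks (3.84 rad). More than about 1.4 rad needs a second grip
- start_top (a point): centre of the top of the round blue start button, 32 mm in diameter, pushed straight down
- start (a joint): travel of the start button (m): 0 up, 0.006 fully down at about 5 N; springs back
- bottle: bystander: dark blue bottle, 76 mm in diameter, 170 mm tall, origin under its centre
- pot: bystander: terracotta pot, 90 mm in diameter, 85 mm tall, origin under its centre
- book: bystander: red notebook lying flat, 80 x 150 x 20 mm, origin under its centre
Things that resemble listed ones, but are neither listed nor needed, are in the scene too. Of the things that look like the timer, the larger one is meant. Leave any pink look-alike of the part that bears cover3_mid alone.

How it is judged:
By the outcome, as a careful person would: the job done as asked, in the order asked, and still so for the second after the job is handed in, with the robot touching nothing.
Of cover0, cover1, cover2, cover3, cover4 only 3 to 5 are there at a start; the rules pass over those that are not, and their reading is None.
At some moment in a run one of tray may be knocked a few centimetres aside while the robot is not near it.
Once in a run the grip may slacken for a moment while it holds something.
It also fails if it takes over 210 s, if anything falls off the work surface, if the arm or the gripper's body presses on something with over 40 N, if the wrist force passes 120 N, or if a joint passes its speed limit or range.

## Working session

There is one attempt and no reset: what is moved stays moved. The work goes in short steps, Python scripts to look and compute and a tool call to move; the robot and the scene stay as the last step left them, time stands still between calls to the robot, and variables do not carry over. Pictures are saved under pics/ and viewed, about 12 in all and at most 16, crops included, and the job is handed in when it is done.

Besides the shell and the picture viewer there is one more tool, called after "Request:" by a JSON object that holds its "method" and its "body", one argument or row to a line. send_rows: Moves the arm, as the interface text tells. Its arguments: {"type":"object","properties":{"commands":{"type":"array","items":{"type":"object","properties":{"translation":{"type":"array","items":{"type":"number"}},"twist":{"type":"array","items":{"type":"number"}}}}},"grip":{"type":"number"}},"required":["commands"]}

```bash
mkdir -p pics
cat > h.py <<'E'
import numpy as np, cv2
from workcell import ctrl
def grab(n,f=None):
    d=ctrl.get_image(n)
    if f: cv2.imwrite('pics/'+f,cv2.cvtColor(d['img'],cv2.COLOR_RGB2BGR))
    return d
def ray(d,u,v,z):
    K=np.array(d['intrinsics']);T=np.array(d['cam_to_world'])
    r=T[:3,:3]@np.linalg.solve(K,[u,v,1.]);o=T[:3,3]
    return o+r*(z-o[2])/r[2]
def proj(d,p):
    K=np.array(d['intrinsics']);T=np.array(d['cam_to_world'])
    c=T[:3,:3].T@(np.array(p,float)-T[:3,3]);q=K@c
    return q[:2]/q[2]
E
python3 - <<'E'
from h import *
for n in('top','side'):
    d=grab(n,n+'0.png');print(n,np.round(d['intrinsics'],1).tolist(),np.round(d['cam_to_world'],3).tolist())
print(ctrl.get_obs())
E
```

```text
top [[519.4, 0.0, 319.4], [0.0, 519.4, 187.6], [0.0, 0.0, 1.0]] [[0.026, -0.984, 0.177, 212.074], [-1.0, -0.023, 0.015, -3.766], [-0.011, -0.178, -0.984, 1663.996], [0.0, 0.0, 0.0, 1.0]]
side [[400.5, 0.0, 317.6], [0.0, 400.5, 197.4], [0.0, 0.0, 1.0]] [[-0.909, -0.293, 0.296, 189.672], [-0.416, 0.655, -0.631, 642.502], [-0.009, -0.697, -0.717, 785.503], [0.0, 0.0, 0.0, 1.0]]
{'t': 0.1, 'qpos': array([-1.19299499e+00,  4.23727663e-01,  1.63059425e+00, -2.96785896e-05,
        1.08857747e+00, -1.90087900e-02]), 'qvel': array([-0.00122036, -0.00163245, -0.00164626,  0.00198521,  0.00030851,
       -0.00096329]), 'joint_torque': array([ 9.97017764e-05, -5.45616066e+01, -2.74325734e+01,  6.46374444e-02,
        1.88703218e-02, -2.46898276e-05]), 'ee_pos': array([ 241.47341096, -576.20053387,  404.00981159]), 'orientation': array([-3.07870128e+00, -6.18995263e-01,  4.06716288e-04]), 'ft_force': array([-0.24383913, -0.11911943, -0.70043792]), 'moment': array([ 0.04661405, -0.05420313, -0.06859575]), 'width': 87.43715419246959}
```

View pics/top0.png

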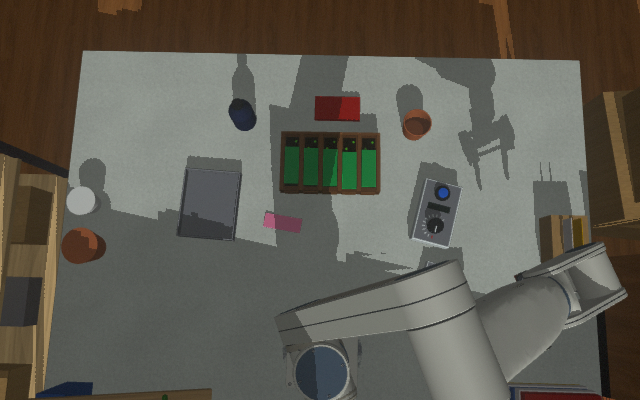

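View pics/side0.png

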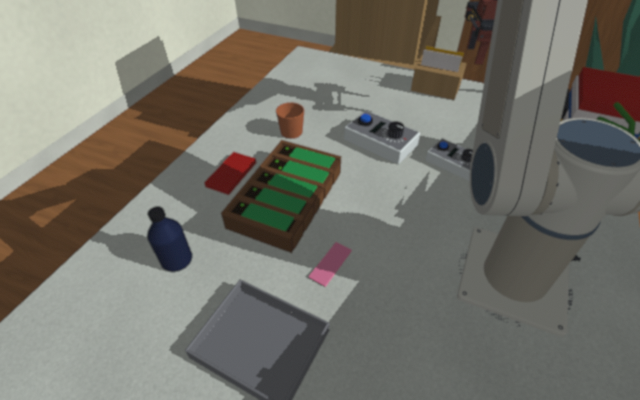

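Top view: five green covers (x 284–377, y 135–190) in the propagator, with the front edge at the bottom. Tray is at (210,205). The large timer is at (436,212) with dial (435,226) and button (442,193). The small timer look-alike is mostly hidden by the arm at (430,265). The pink slat at (283,222) is the decoy. Next I'll measure and take one close crop.

Run:
```python
from h import *
d=grab('top');im=d['img'];s=grab('side')
hsv=cv2.cvtColor(im,cv2.COLOR_RGB2HSV)
def rects(m,z,name,amin,d=d):
    cs,_=cv2.findContours(m.astype(np.uint8),cv2.RETR_EXTERNAL,cv2.CHAIN_APPROX_NONE)
    for c in cs:
        if cv2.contourArea(c)<amin: continue
        w=np.array([ray(d,*p[0],z)[:2] for p in c],np.float32)
        r=cv2.minAreaRect(w);x,y,_,_=cv2.boundingRect(c)
        print(name,'px',(x,y),np.round(r[0],1),np.round(r[1],1),round(r[2],1))
H,S,V=hsv[...,0].astype(int),hsv[...,1].astype(int),hsv[...,2].astype(int)
def roi(m,x0,y0,x1,y1):
    o=np.zeros_like(m);o[y0:y1,x0:x1]=m[y0:y1,x0:x1];return o
rects(roi((H>45)&(H<80)&(S>100),270,120,390,200),61,'cov',100)
rects(roi((S>60),270,125,388,200),61,'prop',1000)
rects(roi((H>100)&(H<125)&(S>120)&(V>80),425,170,460,210),60,'btn',20)
rects(roi((V<60),420,214,450,240),80,'dial',20)
cr=cv2.resize(im[120:260,170:470],None,fx=2.6,fy=2.6,interpolation=cv2.INTER_CUBIC)
cv2.imwrite('pics/crop.png',cr[...,::-1])
```

```text
cov px (342, 151) [561.2 -70.4] [119.4  44.4] 1.0
cov px (361, 148) [ 570.6 -130.1] [122.9  44.4] 0.7
cov px (322, 147) [569.6  -9.5] [ 46.  125.5] 89.9
cov px (303, 147) [571.   51.9] [ 45.3 120.2] 89.8
cov px (284, 146) [573.1 113.3] [120.3  44.3] 1.9
prop px (279, 131) [582.7  -7.9] [202.8 313.7] 0.4
btn px (438, 188) [ 494.5 -364.8] [28.5 31.4] 1.4
dial px (427, 217) [ 389.5 -333.8] [45.8 51.2] 27.6
```

View pics/crop.png

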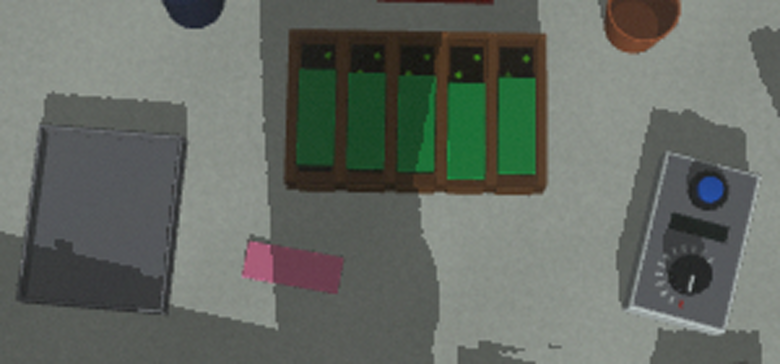

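Run:
```python
from h import *
d=grab('top');s=grab('side','side1.png')
def q(name,pts,z):
    w=np.array([ray(d,170+u/2.6,120+v/2.6,z)[:2] for u,v in pts])
    e1=w[0]-w[3];e2=w[1]-w[2]
    print(name,np.round(w,0).tolist(),'c',np.round(w.mean(0),1),'yaw deg',np.round([np.degrees(np.arctan2(e[1],e[0])) for e in(e1,e2)],1),'len',np.round([np.linalg.norm(e1),np.linalg.norm(w[0]-w[1])],0))
q('tray',[(42,124),(187,138),(167,313),(18,300)],36)
q('timer',[(667,151),(760,176),(722,332),(628,308)],50)
q('prop top',[(289,30),(546,34),(547,191),(285,187)],61)
print('btn',ray(d,442.5,193,62),'dialtop',ray(d,170+690/2.6,120+273/2.6,85))
print('pink',ray(d,283,222,3),'bottle base by top px',ray(d,238,101,170),ray(d,246,124,0))
# side triangulation of the dial/bottle base/tray
print('bottle base side',ray(s,177,262,0),'prop corner fr-left side (290,245)->z61',ray(s,292,231,61))
im=d['img'];print(im[214:240:1,424:446].astype(int).sum(2)//3)
```

```text
tray [[560.0, 452.0], [547.0, 272.0], [331.0, 284.0], [342.0, 466.0]] c [444.8 368.5] yaw deg [-3.5 -3.4] len [218. 181.]
timer [[541.0, -316.0], [513.0, -428.0], [324.0, -379.0], [349.0, -268.0]] c [ 431.9 -347.6] yaw deg [-14.2 -14.6] len [198. 115.]
prop top [[680.0, 149.0], [682.0, -167.0], [487.0, -169.0], [484.0, 146.0]] c [583.2 -10.5] yaw deg [0.8 0.6] len [196. 316.]
btn [ 492.51473146 -362.8579194    62.        ] dialtop [ 389.17365375 -334.52602698   85.        ]
pink [396.01918169 136.56962133   3.        ] bottle base by top px [740.77460109 272.4320486  170.        ] [721.24551882 272.82567946   0.        ]
bottle base side [7.29418700e+02 2.82313190e+02 1.13686838e-13] prop corner fr-left side (290,245)->z61 [497.56425154 129.28850335  61.        ]
[[ 86  60  59  61  59  59  61  64  81  80  60  62  72  71  60  62  64  88
   87  89  90  90]
 [ 85  62  63  62  71  80  61  62  80  80  61  63  85  80  61  62  65  88
   88  89  90  89]
 [ 86  60  61  62  66  99  60  63  73  90  61  63  89  71  61  62  82 103
   88  89  88  89]
 [ 89  81  70  61  62  82  71  63  62  63  63  
[... 1392 characters left out ...]
4  73  40  53  44  59  87  89
   91  91  89  88]
 [127 124  93  89  90  89  89  88  72  72  60  56  63  81  87  90  88  91
   90  88  89  90]
 [ 93  94  90  94 139 105  87  89  89  89  88  88  88  89  90  90  89  89
   92  88  90  89]
 [ 89  89  90 109 140  91  89  83  85  89  89  91  90  89  91  89  88  91
   88  90  89  89]
 [ 90  89  89 107 108  88  89  75  79  88  89  88  89  91  89  89  88  89
   92  89  89  90]
 [ 90  91  89  92  91  89  89  77  85  88  89  90  89  91  89  89  89  89
   88  89  90  92]
 [ 87  89  90  91  90  90  89  85  83  88  89  91  89  89  90  90  90  91
   91  89  90  90]
 [ 91  89  90  88  90  90  89  90  89  88  89  88  89  90  92  91  90  89
   89  90  90  90]]
```

Run:
```python
import cv2
im=cv2.imread('pics/side1.png');c=cv2.resize(im[110:300,190:450],None,fx=3,fy=3,interpolation=cv2.INTER_CUBIC);cv2.imwrite('pics/scrop.png',c)
```

```text
(no output)
```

View pics/scrop.png

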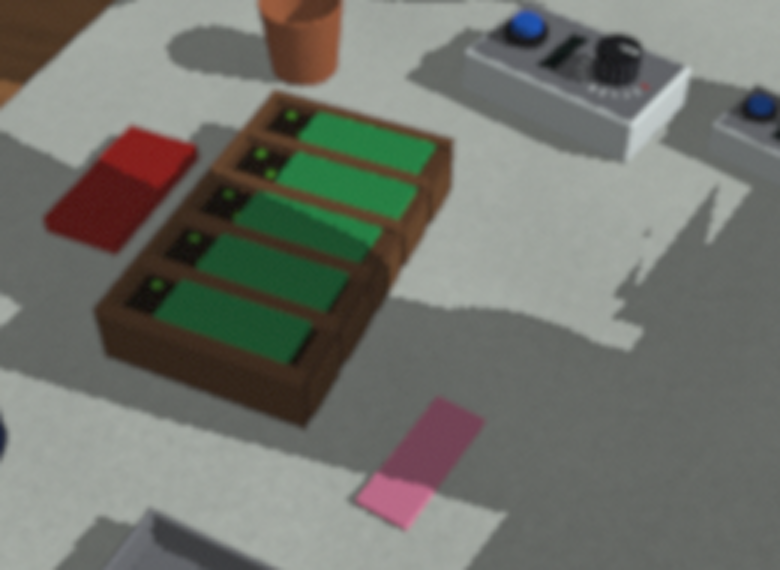

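Confirmed by the crop: all five slats in the grooves are green, the pink slat lies outside on the surface, and the timer beside the pot is the larger one. Moving to the back of row 0, fingers shut.

Request:
{"method": "send_rows", "body": {
  "commands": [
    {"translation":[0.08,0.09,-0.02],"twist":[0,0,-0.08]},
    {"translation":[0.16,0.18,-0.04],"twist":[0,0,-0.16]},
    {"translation":[0.25,0.27,-0.06],"twist":[0,0,-0.24]},
    {"translation":[0.33,0.36,-0.08],"twist":[0,0,-0.32]},
    {"translation":[0.41,0.45,-0.1],"twist":[0,0,-0.4]},
    {"translation":[0.5,0.54,-0.12],"twist":[0,0,-0.48]},
    {"translation":[0.58,0.63,-0.14],"twist":[0,0,-0.56]},
    {"translation":[0.66,0.72,-0.16],"twist":[0,0,-0.64]},
    {"translation":[0.74,0.8,-0.18],"twist":[0,0,-0.72]},
    {"translation":[0.82,0.89,-0.2],"twist":[0,0,-0.77]}
  ],
  "grip": 1
}}

```text
t: 1.3
ee_pos: [323.9, -487.1, 384.6]
orientation: [3.142, 0.016, 0.0]
ft_force: [0.1, 0.2, -0.6]
width: 10.9
```

Request:
{"method": "send_rows", "body": {
  "commands": [
    {"translation":[0.08,0.09,-0.02],"twist":[0,0,0]},
    {"translation":[0.16,0.18,-0.04],"twist":[0,0,0]},
    {"translation":[0.25,0.27,-0.06],"twist":[0,0,0]},
    {"translation":[0.33,0.36,-0.08],"twist":[0,0,0]},
    {"translation":[0.41,0.45,-0.1],"twist":[0,0,0]},
    {"translation":[0.5,0.54,-0.12],"twist":[0,0,0]},
    {"translation":[0.58,0.63,-0.14],"twist":[0,0,0]},
    {"translation":[0.66,0.72,-0.16],"twist":[0,0,0]},
    {"translation":[0.74,0.8,-0.18],"twist":[0,0,0]},
    {"translation":[0.82,0.89,-0.2],"twist":[0,0,0]}
  ]
}}

```text
t: 2.3
ee_pos: [406.2, -397.8, 364.5]
orientation: [3.141, 0.019, 0.0]
ft_force: [-0.1, -0.0, 0.1]
width: 0.3
```

Request:
{"method": "send_rows", "body": {
  "commands": [
    {"translation":[0.08,0.09,-0.02],"twist":[0,0,0]},
    {"translation":[0.16,0.18,-0.04],"twist":[0,0,0]},
    {"translation":[0.25,0.27,-0.06],"twist":[0,0,0]},
    {"translation":[0.33,0.36,-0.08],"twist":[0,0,0]},
    {"translation":[0.41,0.45,-0.1],"twist":[0,0,0]},
    {"translation":[0.5,0.54,-0.12],"twist":[0,0,0]},
    {"translation":[0.58,0.63,-0.14],"twist":[0,0,0]},
    {"translation":[0.66,0.72,-0.16],"twist":[0,0,0]},
    {"translation":[0.74,0.8,-0.18],"twist":[0,0,0]},
    {"translation":[0.82,0.89,-0.2],"twist":[0,0,0]}
  ]
}}

```text
t: 3.3
ee_pos: [488.2, -308.7, 344.5]
orientation: [3.142, 0.018, 0.0]
ft_force: [0.2, 0.0, 0.6]
width: 0.2
```

Request:
{"method": "send_rows", "body": {
  "commands": [
    {"translation":[0.08,0.09,-0.02],"twist":[0,0,0]},
    {"translation":[0.16,0.18,-0.04],"twist":[0,0,0]},
    {"translation":[0.25,0.27,-0.06],"twist":[0,0,0]},
    {"translation":[0.33,0.36,-0.08],"twist":[0,0,0]},
    {"translation":[0.41,0.45,-0.1],"twist":[0,0,0]},
    {"translation":[0.5,0.54,-0.12],"twist":[0,0,0]},
    {"translation":[0.58,0.63,-0.14],"twist":[0,0,0]},
    {"translation":[0.66,0.72,-0.16],"twist":[0,0,0]},
    {"translation":[0.74,0.8,-0.18],"twist":[0,0,0]},
    {"translation":[0.82,0.89,-0.2],"twist":[0,0,0]}
  ]
}}

```text
t: 4.3
ee_pos: [570.2, -219.8, 324.5]
orientation: [3.141, 0.018, 0.0]
ft_force: [0.0, -1.3, -0.7]
width: 0.9
```

Request:
{"method": "send_rows", "body": {
  "commands": [
    {"translation":[0.08,0.09,-0.02],"twist":[0,0,0]},
    {"translation":[0.16,0.18,-0.04],"twist":[0,0,0]},
    {"translation":[0.25,0.27,-0.06],"twist":[0,0,0]},
    {"translation":[0.33,0.36,-0.08],"twist":[0,0,0]},
    {"translation":[0.41,0.45,-0.1],"twist":[0,0,0]},
    {"translation":[0.5,0.54,-0.12],"twist":[0,0,0]},
    {"translation":[0.58,0.63,-0.14],"twist":[0,0,0]},
    {"translation":[0.66,0.72,-0.16],"twist":[0,0,0]},
    {"translation":[0.74,0.8,-0.18],"twist":[0,0,0]},
    {"translation":[0.82,0.89,-0.2],"twist":[0,0,0]}
  ]
}}

```text
t: 5.3
ee_pos: [652.2, -130.8, 304.5]
orientation: [3.142, 0.018, -0.0]
ft_force: [-0.6, -0.1, 1.0]
width: 0.5
```

Request:
{"method": "send_rows", "body": {
  "commands": [
    {"translation":[0,0,-0.1],"twist":[0,0,0]},
    {"translation":[0,0,-0.2],"twist":[0,0,0]},
    {"translation":[0,0,-0.3],"twist":[0,0,0]},
    {"translation":[0,0,-0.4],"twist":[0,0,0]},
    {"translation":[0,0,-0.5],"twist":[0,0,0]},
    {"translation":[0,0,-0.56],"twist":[0,0,0]},
    {"translation":[0,0,-0.6],"twist":[0,0,0]},
    {"translation":[0,0,-0.63],"twist":[0,0,0]},
    {"translation":[0,0,-0.64],"twist":[0,0,0]},
    {"translation":[0,0,-0.64],"twist":[0,0,0]}
  ]
}}

```text
t: 6.3
ee_pos: [651.6, -131.4, 240.8]
orientation: [3.141, 0.019, 0.001]
ft_force: [-0.5, 0.3, -0.1]
width: 0.8
```

Request:
{"method": "send_rows", "body": {
  "commands": [
    {"translation":[-0.06,0,0],"twist":[0,0,0]},
    {"translation":[-0.14,0,0],"twist":[0,0,0]},
    {"translation":[-0.22,0,0],"twist":[0,0,0]},
    {"translation":[-0.3,0,0],"twist":[0,0,0]},
    {"translation":[-0.38,0,0],"twist":[0,0,0]},
    {"translation":[-0.46,0,0],"twist":[0,0,0]},
    {"translation":[-0.54,0,0],"twist":[0,0,0]},
    {"translation":[-0.62,0,0],"twist":[0,0,0]},
    {"translation":[-0.7,0,0],"twist":[0,0,0]},
    {"translation":[-0.76,0,0],"twist":[0,0,0]}
  ]
}}

```text
t: 7.3
ee_pos: [574.8, -131.4, 240.6]
orientation: [-3.141, -0.018, 0.001]
ft_force: [0.1, 0.9, 1.3]
width: 0.6
```

Run:
```python
from h import *
s=grab('side')['img'];t=grab('top')['img']
a=cv2.resize(s[120:260,200:400],(800,560),interpolation=cv2.INTER_CUBIC)
cv2.imwrite('pics/p1.png',a[...,::-1])
```

```text
(no output)
```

View pics/p1.png

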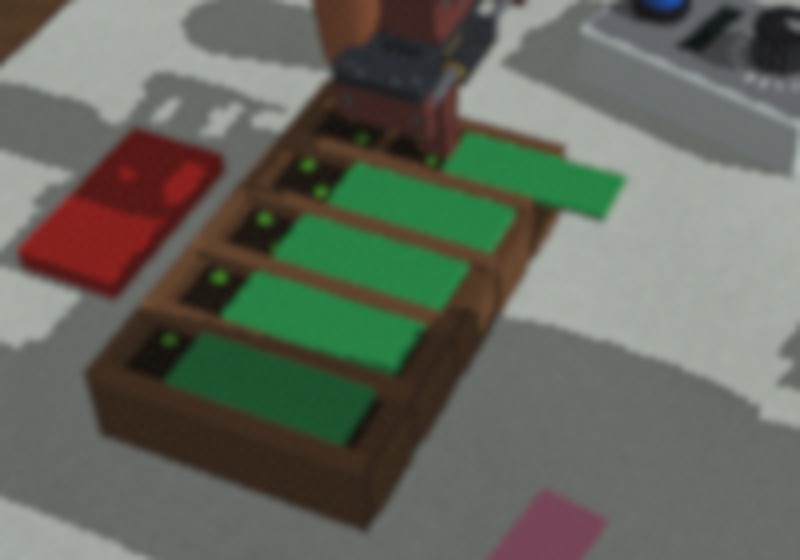

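The cover in row 0 sticks out about 45 mm, with its front corner at crop (605,218). Gripping it next.

Request:
{"method": "send_rows", "body": {
  "commands": [
    {"translation":[0,0,0.15],"twist":[0,0,0]},
    {"translation":[0,0,0.3],"twist":[0,0,0]},
    {"translation":[-0.1,0,0.3],"twist":[0,0,0]},
    {"translation":[-0.25,0,0.3],"twist":[0,0,0]},
    {"translation":[-0.4,0,0.3],"twist":[0,0,0]},
    {"translation":[-0.55,0,0.3],"twist":[0,0,0]},
    {"translation":[-0.7,0,0.3],"twist":[0,0,0]},
    {"translation":[-0.85,0,0.3],"twist":[0,0,0]},
    {"translation":[-0.95,0,0.3],"twist":[0,0,0]},
    {"translation":[-1,0.01,0.3],"twist":[0,0,0]}
  ],
  "grip": -1
}}

```text
t: 8.4
ee_pos: [474.5, -130.4, 270.9]
orientation: [-3.142, -0.018, 0.0]
ft_force: [0.1, 0.6, -0.1]
width: 76.8
```

Request:
{"method": "send_rows", "body": {
  "commands": [
    {"translation":[-0.08,0,0],"twist":[0,0,0]},
    {"translation":[-0.08,0,-0.08],"twist":[0,0,0]},
    {"translation":[-0.08,0,-0.16],"twist":[0,0,0]},
    {"translation":[-0.08,0,-0.24],"twist":[0,0,0]},
    {"translation":[-0.08,0,-0.3],"twist":[0,0,0]},
    {"translation":[-0.08,0,-0.34],"twist":[0,0,0]},
    {"translation":[-0.08,0,-0.37],"twist":[0,0,0]},
    {"translation":[-0.08,0,-0.37],"twist":[0,0,0]},
    {"translation":[-0.08,0,-0.37],"twist":[0,0,0]},
    {"translation":[-0.08,0,-0.37],"twist":[0,0,0]}
  ]
}}

```text
t: 9.4
ee_pos: [467.7, -130.5, 233.9]
orientation: [3.141, 0.019, 0.001]
ft_force: [-0.8, -0.2, 0.5]
width: 87.8
```

Request:
{"method": "send_rows", "body": {
  "commands": [
    {"translation":[0,0,0],"twist":[0,0,0]},
    {"translation":[0,0,0],"twist":[0,0,0]},
    {"translation":[0,0,0],"twist":[0,0,0]},
    {"translation":[0,0,0],"twist":[0,0,0]},
    {"translation":[0,0,0],"twist":[0,0,0]},
    {"translation":[0,0,0],"twist":[0,0,0]},
    {"translation":[0,0,0],"twist":[0,0,0]},
    {"translation":[0,0,0],"twist":[0,0,0]},
    {"translation":[0,0,0.02],"twist":[0,0,0]},
    {"translation":[0,0,0.1],"twist":[0,0,0]}
  ],
  "grip": 1
}}

```text
t: 10.4
ee_pos: [467.3, -130.5, 243.1]
orientation: [-3.141, -0.018, 0.002]
ft_force: [-0.5, 0.1, -0.5]
width: 45.7
```

Run:
```python
from h import *
s=grab('side')['img']
a=cv2.resize(s[120:260,240:440],(800,560),interpolation=cv2.INTER_CUBIC)
cv2.imwrite('pics/p2.png',a[...,::-1])
```

```text
(no output)
```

View pics/p2.png

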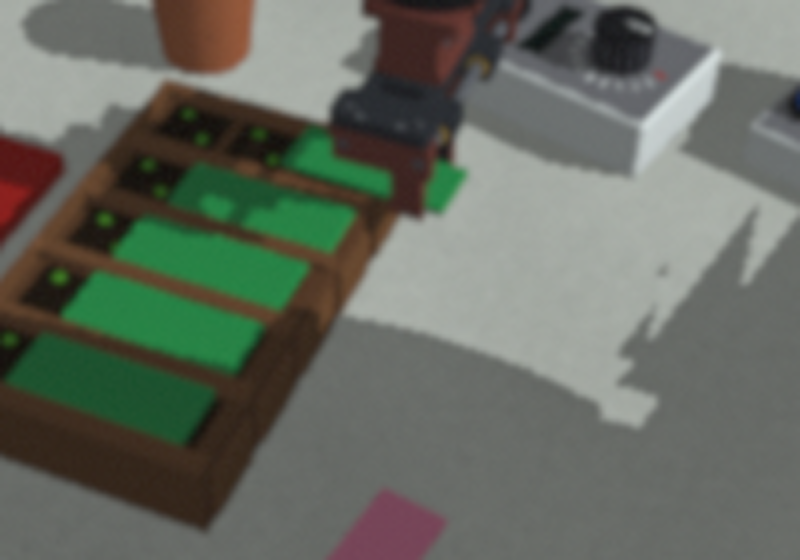

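Held at 45.7 mm; the picture shows the cover lifted evenly between the fingers (front end at crop (455,185)). Carrying it to the tray.

Request:
{"method": "send_rows", "body": {
  "commands": [
    {"translation":[0,0,0.1],"twist":[0,0,0]},
    {"translation":[0,0,0.2],"twist":[0,0,0]},
    {"translation":[0,0,0.3],"twist":[0,0,0]},
    {"translation":[0,0,0.4],"twist":[0,0,0]},
    {"translation":[0,0.05,0.5],"twist":[0,0,0]},
    {"translation":[0,0.13,0.5],"twist":[0,0,0]},
    {"translation":[0,0.23,0.5],"twist":[0,0,0]},
    {"translation":[0,0.35,0.5],"twist":[0,0,0]},
    {"translation":[0,0.47,0.5],"twist":[0,0,0]},
    {"translation":[0,0.6,0.5],"twist":[0,0,0]}
  ]
}}

```text
t: 11.45
ee_pos: [467.4, -69.1, 293.3]
orientation: [-3.141, -0.019, 0.001]
ft_force: [0.8, 0.6, -0.4]
width: 45.5
```

Request:
{"method": "send_rows", "body": {
  "commands": [
    {"translation":[-0.01,0.1,0],"twist":[0,0,0]},
    {"translation":[-0.01,0.19,0],"twist":[0,0,0]},
    {"translation":[-0.02,0.28,0],"twist":[0,0,0]},
    {"translation":[-0.03,0.38,0],"twist":[0,0,0]},
    {"translation":[-0.03,0.48,0],"twist":[0,0,0]},
    {"translation":[-0.04,0.57,0],"twist":[0,0,0]},
    {"translation":[-0.05,0.66,0],"twist":[0,0,0]},
    {"translation":[-0.06,0.76,0],"twist":[0,0,0]},
    {"translation":[-0.06,0.85,0],"twist":[0,0,0]},
    {"translation":[-0.07,0.95,0],"twist":[0,0,0]}
  ]
}}

```text
t: 12.45
ee_pos: [460.6, 25.3, 293.7]
orientation: [-3.142, -0.018, -0.0]
ft_force: [-0.3, 0.0, -0.6]
width: 45.2
```

Request:
{"method": "send_rows", "body": {
  "commands": [
    {"translation":[-0.01,0.1,0],"twist":[0,0,0]},
    {"translation":[-0.01,0.19,0],"twist":[0,0,0]},
    {"translation":[-0.02,0.28,0],"twist":[0,0,0]},
    {"translation":[-0.03,0.38,0],"twist":[0,0,0]},
    {"translation":[-0.03,0.48,0],"twist":[0,0,0]},
    {"translation":[-0.04,0.57,0],"twist":[0,0,0]},
    {"translation":[-0.05,0.66,0],"twist":[0,0,0]},
    {"translation":[-0.06,0.76,0],"twist":[0,0,0]},
    {"translation":[-0.06,0.85,0],"twist":[0,0,0]},
    {"translation":[-0.07,0.95,0],"twist":[0,0,0]}
  ]
}}

```text
t: 13.45
ee_pos: [453.6, 120.3, 293.7]
orientation: [-3.141, -0.018, -0.0]
ft_force: [-1.0, -0.4, -0.3]
width: 45.6
```

Request:
{"method": "send_rows", "body": {
  "commands": [
    {"translation":[-0.01,0.1,0],"twist":[0,0,0]},
    {"translation":[-0.01,0.19,0],"twist":[0,0,0]},
    {"translation":[-0.02,0.28,0],"twist":[0,0,0]},
    {"translation":[-0.03,0.38,0],"twist":[0,0,0]},
    {"translation":[-0.03,0.48,0],"twist":[0,0,0]},
    {"translation":[-0.04,0.57,0],"twist":[0,0,0]},
    {"translation":[-0.05,0.66,0],"twist":[0,0,0]},
    {"translation":[-0.06,0.76,0],"twist":[0,0,0]},
    {"translation":[-0.06,0.85,0],"twist":[0,0,0]},
    {"translation":[-0.07,0.95,0],"twist":[0,0,0]}
  ]
}}

```text
t: 14.45
ee_pos: [446.6, 215.4, 293.7]
orientation: [-3.141, -0.018, -0.0]
ft_force: [0.1, -0.2, -1.0]
width: 45.8
```

```bash
cat > tray.py <<'E'
from h import *
import sys
d=grab('top');im=d['img'];s=grab('side')
# background diff-free: tray edges via grey mask (bluish grey, darker than table)
a=im[140:270,150:330];b=s['img'][230:400,150:370]
cv2.imwrite('pics/'+sys.argv[1],np.hstack([cv2.resize(a,(415,300),interpolation=cv2.INTER_CUBIC),cv2.resize(b,(385,300),interpolation=cv2.INTER_CUBIC)])[...,::-1])
E
python3 tray.py t1.png; python3 -c "
from h import *
print(ctrl.get_obs()['qpos'])"
```

```text
[4.25958916e-01 4.06705458e-01 1.98698759e+00 1.74849703e-04
 7.47471505e-01 1.98367621e+00]
```

View pics/t1.png

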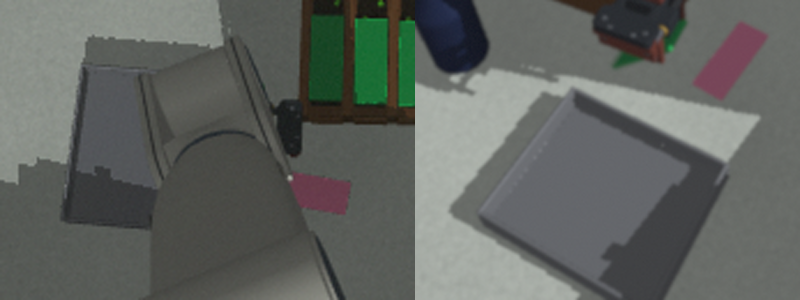

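Tray unmoved (top-view corners agree with the earlier ones); cover is held flat. Continuing.

Request:
{"method": "send_rows", "body": {
  "commands": [
    {"translation":[-0.01,0.1,0],"twist":[0,0,0]},
    {"translation":[-0.01,0.19,0],"twist":[0,0,0]},
    {"translation":[-0.02,0.28,0],"twist":[0,0,0]},
    {"translation":[-0.03,0.38,0],"twist":[0,0,0]},
    {"translation":[-0.03,0.48,0],"twist":[0,0,0]},
    {"translation":[-0.04,0.57,0],"twist":[0,0,0]},
    {"translation":[-0.05,0.66,0],"twist":[0,0,0]},
    {"translation":[-0.06,0.76,0],"twist":[0,0,0]},
    {"translation":[-0.06,0.85,0],"twist":[0,0,0]},
    {"translation":[-0.07,0.95,0],"twist":[0,0,0]}
  ]
}}

```text
t: 15.55
ee_pos: [439.6, 310.4, 293.7]
orientation: [-3.141, -0.018, -0.0]
ft_force: [0.1, -1.1, -1.0]
width: 45.5
```

Request:
{"method": "send_rows", "body": {
  "commands": [
    {"translation":[-0.01,0.1,-0.03],"twist":[0,0,0]},
    {"translation":[-0.01,0.19,-0.06],"twist":[0,0,0]},
    {"translation":[-0.02,0.28,-0.09],"twist":[0,0,0]},
    {"translation":[-0.03,0.38,-0.12],"twist":[0,0,0]},
    {"translation":[-0.03,0.48,-0.15],"twist":[0,0,0]},
    {"translation":[-0.04,0.57,-0.18],"twist":[0,0,0]},
    {"translation":[-0.05,0.66,-0.21],"twist":[0,0,0]},
    {"translation":[-0.06,0.76,-0.24],"twist":[0,0,0]},
    {"translation":[-0.06,0.85,-0.27],"twist":[0,0,0]},
    {"translation":[-0.07,0.94,-0.3],"twist":[0,0,0]}
  ]
}}

```text
t: 16.55
ee_pos: [432.6, 404.4, 263.4]
orientation: [-3.141, -0.019, -0.0]
ft_force: [0.6, -0.2, 0.0]
width: 45.9
```

Request:
{"method": "send_rows", "body": {
  "commands": [
    {"translation":[0,0,-0.1],"twist":[0,0,0]},
    {"translation":[0,0,-0.2],"twist":[0,0,0]},
    {"translation":[0,0,-0.3],"twist":[0,0,0]},
    {"translation":[0,0,-0.4],"twist":[0,0,0]},
    {"translation":[0,0,-0.5],"twist":[0,0,0]},
    {"translation":[0,0,-0.58],"twist":[0,0,0]},
    {"translation":[0,0,-0.64],"twist":[0,0,0]},
    {"translation":[0,0,-0.69],"twist":[0,0,0]},
    {"translation":[0,0,-0.72],"twist":[0,0,0]},
    {"translation":[0,0,-0.72],"twist":[0,0,0]}
  ]
}}

```text
t: 17.55
ee_pos: [432.6, 403.5, 191.3]
orientation: [3.141, 0.019, -0.0]
ft_force: [-2.4, -0.1, 2.3]
width: 45.6
```

Run:
```python
from h import *
s=grab('side')['img']
a=cv2.resize(s[220:400,170:370],(667,600),interpolation=cv2.INTER_CUBIC)
cv2.imwrite('pics/t2.png',a[...,::-1])
```

```text
(no output)
```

View pics/t2.png

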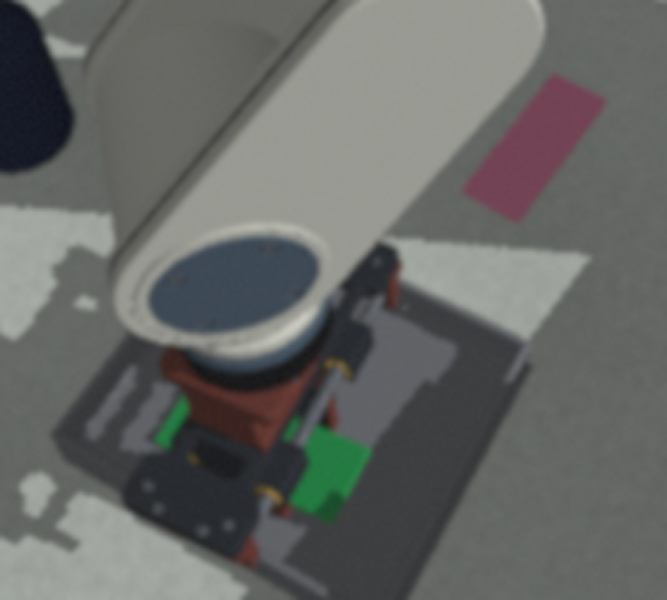

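Picture 8: the cover sits in the tray's far column, clear of the walls. Releasing, then going to row 1.

Request:
{"method": "send_rows", "body": {
  "commands": [
    {"translation":[0,0,0],"twist":[0,0,0]},
    {"translation":[0,0,0],"twist":[0,0,0]},
    {"translation":[0,0,0],"twist":[0,0,0]},
    {"translation":[0,0,0],"twist":[0,0,0]},
    {"translation":[0,0,0.02],"twist":[0,0,0]},
    {"translation":[0,0,0.08],"twist":[0,0,0]},
    {"translation":[0,0,0.18],"twist":[0,0,0]},
    {"translation":[0,0,0.28],"twist":[0,0,0]},
    {"translation":[0,0,0.38],"twist":[0,0,0]},
    {"translation":[0,0,0.5],"twist":[0,0,0]}
  ],
  "grip": -0.27
}}

```text
t: 18.6
ee_pos: [432.6, 403.6, 242.8]
orientation: [-3.141, -0.019, -0.0]
ft_force: [0.4, 0.6, 0.1]
width: 56.0
```

Request:
{"method": "send_rows", "body": {
  "commands": [
    {"translation":[0.04,-0.1,0.04],"twist":[0,0,0]},
    {"translation":[0.09,-0.19,0.08],"twist":[0,0,0]},
    {"translation":[0.13,-0.28,0.12],"twist":[0,0,0]},
    {"translation":[0.18,-0.38,0.16],"twist":[0,0,0]},
    {"translation":[0.22,-0.47,0.2],"twist":[0,0,0]},
    {"translation":[0.26,-0.57,0.24],"twist":[0,0,0]},
    {"translation":[0.31,-0.66,0.28],"twist":[0,0,0]},
    {"translation":[0.35,-0.76,0.32],"twist":[0,0,0]},
    {"translation":[0.4,-0.85,0.36],"twist":[0,0,0]},
    {"translation":[0.44,-0.95,0.4],"twist":[0,0,0]}
  ],
  "grip": 1
}}

```text
t: 19.6
ee_pos: [477.0, 307.9, 282.1]
orientation: [-3.141, -0.019, -0.0]
ft_force: [0.5, -0.5, -0.0]
width: 0.4
```

Request:
{"method": "send_rows", "body": {
  "commands": [
    {"translation":[0.04,-0.1,0.02],"twist":[0,0,0]},
    {"translation":[0.09,-0.19,0.05],"twist":[0,0,0]},
    {"translation":[0.13,-0.28,0.07],"twist":[0,0,0]},
    {"translation":[0.18,-0.38,0.09],"twist":[0,0,0]},
    {"translation":[0.22,-0.47,0.12],"twist":[0,0,0]},
    {"translation":[0.26,-0.57,0.14],"twist":[0,0,0]},
    {"translation":[0.31,-0.66,0.16],"twist":[0,0,0]},
    {"translation":[0.35,-0.76,0.18],"twist":[0,0,0]},
    {"translation":[0.4,-0.85,0.2],"twist":[0,0,0]},
    {"translation":[0.44,-0.95,0.22],"twist":[0,0,0]}
  ]
}}

```text
t: 20.6
ee_pos: [521.0, 212.9, 303.8]
orientation: [-3.141, -0.019, -0.0]
ft_force: [0.9, -0.1, 0.0]
width: 0.8
```

Request:
{"method": "send_rows", "body": {
  "commands": [
    {"translation":[0.04,-0.1,0],"twist":[0,0,0]},
    {"translation":[0.09,-0.19,0],"twist":[0,0,0]},
    {"translation":[0.13,-0.28,0],"twist":[0,0,0]},
    {"translation":[0.18,-0.38,0],"twist":[0,0,0]},
    {"translation":[0.22,-0.47,0],"twist":[0,0,0]},
    {"translation":[0.26,-0.57,0],"twist":[0,0,0]},
    {"translation":[0.31,-0.66,0],"twist":[0,0,0]},
    {"translation":[0.35,-0.76,0],"twist":[0,0,0]},
    {"translation":[0.4,-0.85,0],"twist":[0,0,0]},
    {"translation":[0.44,-0.95,0],"twist":[0,0,0]}
  ]
}}

```text
t: 21.6
ee_pos: [565.0, 117.8, 303.7]
orientation: [-3.141, -0.019, -0.0]
ft_force: [-0.8, 0.0, -0.0]
width: 0.7
```

Request:
{"method": "send_rows", "body": {
  "commands": [
    {"translation":[0.04,-0.1,0],"twist":[0,0,0]},
    {"translation":[0.09,-0.19,0],"twist":[0,0,0]},
    {"translation":[0.13,-0.28,0],"twist":[0,0,0]},
    {"translation":[0.18,-0.38,0],"twist":[0,0,0]},
    {"translation":[0.22,-0.47,0],"twist":[0,0,0]},
    {"translation":[0.26,-0.57,0],"twist":[0,0,0]},
    {"translation":[0.31,-0.66,0],"twist":[0,0,0]},
    {"translation":[0.35,-0.76,0],"twist":[0,0,0]},
    {"translation":[0.4,-0.85,0],"twist":[0,0,0]},
    {"translation":[0.44,-0.95,0],"twist":[0,0,0]}
  ]
}}

```text
t: 22.6
ee_pos: [609.0, 22.9, 303.7]
orientation: [-3.142, -0.019, -0.0]
ft_force: [0.1, 0.8, 0.9]
width: 0.6
```

Request:
{"method": "send_rows", "body": {
  "commands": [
    {"translation":[0.04,-0.1,0],"twist":[0,0,0]},
    {"translation":[0.09,-0.19,0],"twist":[0,0,0]},
    {"translation":[0.13,-0.28,0],"twist":[0,0,0]},
    {"translation":[0.18,-0.38,0],"twist":[0,0,0]},
    {"translation":[0.22,-0.47,0],"twist":[0,0,0]},
    {"translation":[0.26,-0.57,0],"twist":[0,0,0]},
    {"translation":[0.31,-0.66,0],"twist":[0,0,0]},
    {"translation":[0.35,-0.76,0],"twist":[0,0,0]},
    {"translation":[0.4,-0.85,0],"twist":[0,0,0]},
    {"translation":[0.44,-0.94,0],"twist":[0,0,0]}
  ]
}}

```text
t: 23.6
ee_pos: [653.0, -71.2, 303.7]
orientation: [3.142, 0.018, 0.0]
ft_force: [0.7, -0.3, 0.2]
width: 0.2
```

```bash
cat > cov.py <<'E'
from h import *
import sys
d=grab('side');im=d['img'];h=cv2.cvtColor(im,cv2.COLOR_RGB2HSV)
m=((h[...,0]>45)&(h[...,0]<85)&(h[...,1]>100)).astype(np.uint8);m[:,420:]=0
cs,_=cv2.findContours(m,cv2.RETR_EXTERNAL,cv2.CHAIN_APPROX_NONE)
z=float(sys.argv[1])
for c in cs:
    if cv2.contourArea(c)<60: continue
    w=np.array([ray(d,*p[0],z)[:2] for p in c],np.float32);r=cv2.minAreaRect(w)
    print(cv2.boundingRect(c),'c',np.round(r[0],0),np.round(r[1],0),round(r[2],1),'xmin/max',np.round([w[:,0].min(),w[:,0].max()],0))
def tray(d):
    # tray outer back-right rim corner & others printed as predicted pixels for reference
    pass
cv2.imwrite('pics/last_side.png',im[...,::-1])
np.save('last_side.npy',im)
E
python3 cov.py 61; echo; python3 cov.py 11
```

```text
(217, 333, 64, 45) c [438. 421.] [114.  44.] 0.7 xmin/max [381. 496.]
(241, 203, 53, 28) c [573. 113.] [126.  48.] 0.4 xmin/max [510. 636.]
(255, 188, 52, 26) c [571.  52.] [128.  50.] 0.4 xmin/max [507. 635.]
(267, 173, 50, 25) c [570. -10.] [130.  49.] 0.5 xmin/max [506. 635.]
(278, 161, 51, 22) c [567. -71.] [137.  49.] 0.3 xmin/max [499. 635.]

(217, 333, 64, 45) c [456. 405.] [122.  47.] 0.7 xmin/max [395. 517.]
(241, 203, 53, 28) c [601.  76.] [137.  50.] 0.7 xmin/max [532. 669.]
(255, 188, 52, 26) c [598.  11.] [137.  53.] 0.4 xmin/max [529. 666.]
(267, 173, 50, 25) c [597. -55.] [138.  52.] 0.3 xmin/max [527. 666.]
(278, 160, 51, 23) c [ 593. -120.] [146.  52.] 0.4 xmin/max [520. 666.]
```

Run:
```python
from h import *
d=grab('side')
print(ray(d,200+605/4,120+218/4,61),ray(d,200+625/4,120+178/4,61), 'p2 tip',ray(d,240+440/4,120+212/4,70),ray(d,240+467/4,120+172/4,70))
print('prop front corner', ray(d,200+565/4,120+147/4,61),ray(d,200+372/4,120+460/4,61))
```

```text
[ 441.95078236 -108.48143999   61.        ] [ 444.10982625 -151.73235744   61.        ] p2 tip [ 443.95569557 -103.27142332   70.        ] [ 441.89766492 -148.19129346   70.        ]
prop front corner [ 494.01091026 -165.44973259   61.        ] [490.00652411 138.96664836  61.        ]
```

Request:
{"method": "send_rows", "body": {
  "commands": [
    {"translation":[0,0,-0.1],"twist":[0,0,0]},
    {"translation":[0,0,-0.2],"twist":[0,0,0]},
    {"translation":[0,0,-0.3],"twist":[0,0,0]},
    {"translation":[0,0,-0.4],"twist":[0,0,0]},
    {"translation":[0,0,-0.5],"twist":[0,0,0]},
    {"translation":[0,0,-0.56],"twist":[0,0,0]},
    {"translation":[0,0,-0.6],"twist":[0,0,0]},
    {"translation":[0,0,-0.63],"twist":[0,0,0]},
    {"translation":[0,0,-0.63],"twist":[0,0,0]},
    {"translation":[0,0,-0.63],"twist":[0,0,0]}
  ]
}}

```text
t: 24.75
ee_pos: [652.7, -70.5, 241.0]
orientation: [3.141, 0.018, 0.001]
ft_force: [-0.1, 0.3, 0.3]
width: 0.3
```

Request:
{"method": "send_rows", "body": {
  "commands": [
    {"translation":[-0.06,0,0],"twist":[0,0,0]},
    {"translation":[-0.14,0,0],"twist":[0,0,0]},
    {"translation":[-0.22,0,0],"twist":[0,0,0]},
    {"translation":[-0.3,0,0],"twist":[0,0,0]},
    {"translation":[-0.38,0,0],"twist":[0,0,0]},
    {"translation":[-0.46,0,0],"twist":[0,0,0]},
    {"translation":[-0.54,0,0],"twist":[0,0,0]},
    {"translation":[-0.62,0,0],"twist":[0,0,0]},
    {"translation":[-0.69,0,0],"twist":[0,0,0]},
    {"translation":[-0.75,0,0],"twist":[0,0,0]}
  ]
}}

```text
t: 25.75
ee_pos: [577.0, -70.4, 240.8]
orientation: [3.142, 0.018, 0.0]
ft_force: [0.8, 0.0, 0.8]
width: 0.4
```

Request:
{"method": "send_rows", "body": {
  "commands": [
    {"translation":[0,0,0.15],"twist":[0,0,0]},
    {"translation":[0,0,0.3],"twist":[0,0,0]},
    {"translation":[-0.1,0,0.3],"twist":[0,0,0]},
    {"translation":[-0.25,0,0.3],"twist":[0,0,0]},
    {"translation":[-0.4,0,0.3],"twist":[0,0,0]},
    {"translation":[-0.55,0,0.3],"twist":[0,0,0]},
    {"translation":[-0.7,0,0.3],"twist":[0,0,0]},
    {"translation":[-0.85,0,0.3],"twist":[0,0,0]},
    {"translation":[-0.95,0,0.3],"twist":[0,0,0]},
    {"translation":[-1,0,0.3],"twist":[0,0,0]}
  ],
  "grip": -1
}}

```text
t: 26.75
ee_pos: [476.5, -70.4, 270.9]
orientation: [-3.141, -0.018, 0.0]
ft_force: [-0.8, -0.6, 0.6]
width: 77.0
```

Request:
{"method": "send_rows", "body": {
  "commands": [
    {"translation":[-0.09,0,0],"twist":[0,0,0]},
    {"translation":[-0.09,0,-0.08],"twist":[0,0,0]},
    {"translation":[-0.09,0,-0.16],"twist":[0,0,0]},
    {"translation":[-0.09,0,-0.24],"twist":[0,0,0]},
    {"translation":[-0.09,0,-0.3],"twist":[0,0,0]},
    {"translation":[-0.09,0,-0.34],"twist":[0,0,0]},
    {"translation":[-0.09,0,-0.37],"twist":[0,0,0]},
    {"translation":[-0.09,0,-0.37],"twist":[0,0,0]},
    {"translation":[-0.09,0,-0.37],"twist":[0,0,0]},
    {"translation":[-0.09,0,-0.37],"twist":[0,0,0]}
  ]
}}

```text
t: 27.75
ee_pos: [468.7, -70.4, 233.9]
orientation: [3.141, 0.019, 0.001]
ft_force: [-0.5, -0.1, -0.7]
width: 87.7
```

Request:
{"method": "send_rows", "body": {
  "commands": [
    {"translation":[0,0,0],"twist":[0,0,0]},
    {"translation":[0,0,0],"twist":[0,0,0]},
    {"translation":[0,0,0],"twist":[0,0,0]},
    {"translation":[0,0,0],"twist":[0,0,0]},
    {"translation":[0,0,0],"twist":[0,0,0]},
    {"translation":[0,0,0],"twist":[0,0,0]},
    {"translation":[0,0,0],"twist":[0,0,0]},
    {"translation":[0,0,0],"twist":[0,0,0]},
    {"translation":[0,0,0.02],"twist":[0,0,0]},
    {"translation":[0,0,0.1],"twist":[0,0,0]}
  ],
  "grip": 1
}}

```text
t: 28.75
ee_pos: [468.2, -70.4, 243.4]
orientation: [-3.141, -0.019, 0.003]
ft_force: [0.8, -0.5, -0.1]
width: 45.6
```

```bash
python3 cov.py 61
```

```text
(217, 333, 64, 45) c [438. 421.] [114.  44.] 0.7 xmin/max [381. 496.]
(241, 204, 53, 27) c [573. 113.] [128.  47.] 0.7 xmin/max [509. 637.]
(255, 188, 52, 26) c [571.  52.] [129.  49.] 0.7 xmin/max [507. 635.]
(267, 174, 50, 24) c [570.  -9.] [129.  48.] 0.8 xmin/max [506. 635.]
(337, 173, 11, 14) c [457. -80.] [23. 51.] 11.6 xmin/max [448. 473.]
(297, 164, 32, 20) c [530. -67.] [49. 89.] 75.5 xmin/max [488. 579.]
```

Request:
{"method": "send_rows", "body": {
  "commands": [
    {"translation":[0,0,0.1],"twist":[0,0,0]},
    {"translation":[0,0,0.2],"twist":[0,0,0]},
    {"translation":[0,0,0.3],"twist":[0,0,0]},
    {"translation":[0,0,0.4],"twist":[0,0,0]},
    {"translation":[0,0.05,0.5],"twist":[0,0,0]},
    {"translation":[0,0.13,0.5],"twist":[0,0,0]},
    {"translation":[0,0.23,0.5],"twist":[0,0,0]},
    {"translation":[0,0.35,0.5],"twist":[0,0,0]},
    {"translation":[0,0.47,0.5],"twist":[0,0,0]},
    {"translation":[0,0.6,0.5],"twist":[0,0,0]}
  ]
}}

```text
t: 29.8
ee_pos: [468.4, -9.2, 293.3]
orientation: [-3.141, -0.019, 0.001]
ft_force: [-0.8, 0.7, -1.5]
width: 45.8
```

Request:
{"method": "send_rows", "body": {
  "commands": [
    {"translation":[-0.01,0.09,0],"twist":[0,0,0]},
    {"translation":[-0.02,0.17,0],"twist":[0,0,0]},
    {"translation":[-0.03,0.26,0],"twist":[0,0,0]},
    {"translation":[-0.04,0.34,0],"twist":[0,0,0]},
    {"translation":[-0.05,0.43,0],"twist":[0,0,0]},
    {"translation":[-0.06,0.52,0],"twist":[0,0,0]},
    {"translation":[-0.07,0.6,0],"twist":[0,0,0]},
    {"translation":[-0.08,0.69,0],"twist":[0,0,0]},
    {"translation":[-0.09,0.77,0],"twist":[0,0,0]},
    {"translation":[-0.09,0.86,0],"twist":[0,0,0]}
  ]
}}

```text
t: 30.8
ee_pos: [459.4, 76.2, 293.7]
orientation: [3.142, 0.018, -0.0]
ft_force: [-0.2, 0.4, -0.6]
width: 45.7
```

Request:
{"method": "send_rows", "body": {
  "commands": [
    {"translation":[-0.01,0.09,0],"twist":[0,0,0]},
    {"translation":[-0.02,0.17,0],"twist":[0,0,0]},
    {"translation":[-0.03,0.26,0],"twist":[0,0,0]},
    {"translation":[-0.04,0.34,0],"twist":[0,0,0]},
    {"translation":[-0.05,0.43,0],"twist":[0,0,0]},
    {"translation":[-0.06,0.52,0],"twist":[0,0,0]},
    {"translation":[-0.07,0.6,0],"twist":[0,0,0]},
    {"translation":[-0.08,0.69,0],"twist":[0,0,0]},
    {"translation":[-0.09,0.77,0],"twist":[0,0,0]},
    {"translation":[-0.09,0.86,0],"twist":[0,0,0]}
  ]
}}

```text
t: 31.8
ee_pos: [450.4, 162.2, 293.6]
orientation: [3.141, 0.019, -0.0]
ft_force: [0.0, 0.7, -1.0]
width: 45.7
```

Request:
{"method": "send_rows", "body": {
  "commands": [
    {"translation":[-0.01,0.09,0],"twist":[0,0,0]},
    {"translation":[-0.02,0.17,0],"twist":[0,0,0]},
    {"translation":[-0.03,0.26,0],"twist":[0,0,0]},
    {"translation":[-0.04,0.34,0],"twist":[0,0,0]},
    {"translation":[-0.05,0.43,0],"twist":[0,0,0]},
    {"translation":[-0.06,0.52,0],"twist":[0,0,0]},
    {"translation":[-0.07,0.6,0],"twist":[0,0,0]},
    {"translation":[-0.08,0.69,0],"twist":[0,0,0]},
    {"translation":[-0.09,0.77,0],"twist":[0,0,0]},
    {"translation":[-0.09,0.86,0],"twist":[0,0,0]}
  ]
}}

```text
t: 32.8
ee_pos: [441.4, 248.2, 293.7]
orientation: [3.141, 0.019, -0.0]
ft_force: [-0.2, -0.1, -0.6]
width: 45.7
```

```bash
python3 cov.py 11;python3 - <<'E'
import cv2,numpy as np
s=np.load('last_side.npy');cv2.imwrite('pics/t3.png',cv2.resize(s[200:400,170:420],(750,600))[...,::-1])
E
```

```text
(217, 333, 64, 45) c [456. 405.] [122.  47.] 0.7 xmin/max [395. 517.]
(287, 256, 16, 21) c [468. 184.] [54. 27.] 89.3 xmin/max [454. 482.]
(241, 203, 20, 17) c [647.  77.] [42. 49.] 0.7 xmin/max [626. 668.]
(304, 182, 13, 15) c [547. -57.] [48. 38.] 88.6 xmin/max [527. 565.]
```

View pics/t3.png

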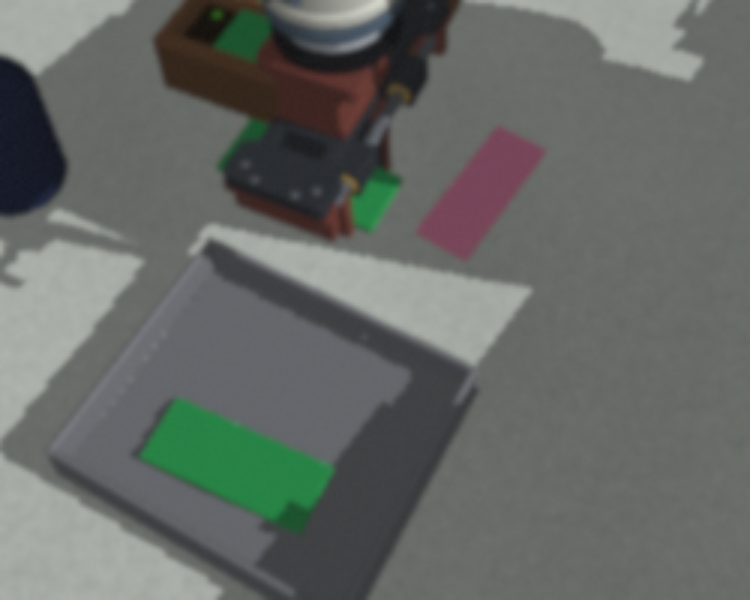

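Picture 9: cover 0 lies flat in the tray's far half, tray unmoved, cover 1 held level. Lowering it into the near half.

Request:
{"method": "send_rows", "body": {
  "commands": [
    {"translation":[-0.01,0.09,-0.03],"twist":[0,0,0]},
    {"translation":[-0.02,0.17,-0.06],"twist":[0,0,0]},
    {"translation":[-0.03,0.26,-0.09],"twist":[0,0,0]},
    {"translation":[-0.04,0.34,-0.12],"twist":[0,0,0]},
    {"translation":[-0.05,0.43,-0.15],"twist":[0,0,0]},
    {"translation":[-0.06,0.52,-0.18],"twist":[0,0,0]},
    {"translation":[-0.07,0.6,-0.21],"twist":[0,0,0]},
    {"translation":[-0.08,0.69,-0.24],"twist":[0,0,0]},
    {"translation":[-0.09,0.77,-0.27],"twist":[0,0,0]},
    {"translation":[-0.09,0.86,-0.3],"twist":[0,0,0]}
  ]
}}

```text
t: 33.85
ee_pos: [432.4, 334.2, 263.4]
orientation: [3.141, 0.019, -0.0]
ft_force: [0.9, 0.2, -0.5]
width: 45.8
```

Request:
{"method": "send_rows", "body": {
  "commands": [
    {"translation":[0,0,-0.1],"twist":[0,0,0]},
    {"translation":[0,0,-0.2],"twist":[0,0,0]},
    {"translation":[0,0,-0.3],"twist":[0,0,0]},
    {"translation":[0,0,-0.4],"twist":[0,0,0]},
    {"translation":[0,0,-0.5],"twist":[0,0,0]},
    {"translation":[0,0,-0.58],"twist":[0,0,0]},
    {"translation":[0,0,-0.64],"twist":[0,0,0]},
    {"translation":[0,0,-0.69],"twist":[0,0,0]},
    {"translation":[0,0,-0.71],"twist":[0,0,0]},
    {"translation":[0,0,-0.71],"twist":[0,0,0]}
  ]
}}

```text
t: 34.85
ee_pos: [432.6, 333.6, 192.5]
orientation: [3.141, 0.019, -0.0]
ft_force: [0.0, 0.1, -0.9]
width: 45.6
```

Request:
{"method": "send_rows", "body": {
  "commands": [
    {"translation":[0,0,0],"twist":[0,0,0]},
    {"translation":[0,0,0],"twist":[0,0,0]},
    {"translation":[0,0,0],"twist":[0,0,0]},
    {"translation":[0,0,0],"twist":[0,0,0]},
    {"translation":[0,0,0.02],"twist":[0,0,0]},
    {"translation":[0,0,0.08],"twist":[0,0,0]},
    {"translation":[0,0,0.18],"twist":[0,0,0]},
    {"translation":[0,0,0.28],"twist":[0,0,0]},
    {"translation":[0,0,0.38],"twist":[0,0,0]},
    {"translation":[0,0,0.5],"twist":[0,0,0]}
  ],
  "grip": -0.27
}}

```text
t: 35.85
ee_pos: [432.5, 333.6, 243.8]
orientation: [-3.141, -0.019, -0.0]
ft_force: [0.2, 0.3, -0.4]
width: 55.7
```

Request:
{"method": "send_rows", "body": {
  "commands": [
    {"translation":[0.05,-0.08,0.03],"twist":[0,0,0]},
    {"translation":[0.11,-0.17,0.06],"twist":[0,0,0]},
    {"translation":[0.16,-0.26,0.09],"twist":[0,0,0]},
    {"translation":[0.22,-0.34,0.12],"twist":[0,0,0]},
    {"translation":[0.28,-0.43,0.15],"twist":[0,0,0]},
    {"translation":[0.33,-0.51,0.18],"twist":[0,0,0]},
    {"translation":[0.38,-0.6,0.21],"twist":[0,0,0]},
    {"translation":[0.44,-0.68,0.24],"twist":[0,0,0]},
    {"translation":[0.5,-0.77,0.27],"twist":[0,0,0]},
    {"translation":[0.55,-0.86,0.3],"twist":[0,0,0]}
  ],
  "grip": 1
}}

```text
t: 36.85
ee_pos: [488.1, 246.9, 273.0]
orientation: [-3.141, -0.019, -0.0]
ft_force: [-0.2, 0.1, 0.5]
width: 0.3
```

Request:
{"method": "send_rows", "body": {
  "commands": [
    {"translation":[0.05,-0.08,0.03],"twist":[0,0,0]},
    {"translation":[0.11,-0.17,0.06],"twist":[0,0,0]},
    {"translation":[0.16,-0.26,0.09],"twist":[0,0,0]},
    {"translation":[0.22,-0.34,0.12],"twist":[0,0,0]},
    {"translation":[0.28,-0.43,0.15],"twist":[0,0,0]},
    {"translation":[0.33,-0.51,0.18],"twist":[0,0,0]},
    {"translation":[0.38,-0.6,0.21],"twist":[0,0,0]},
    {"translation":[0.44,-0.68,0.24],"twist":[0,0,0]},
    {"translation":[0.5,-0.77,0.27],"twist":[0,0,0]},
    {"translation":[0.55,-0.86,0.3],"twist":[0,0,0]}
  ]
}}

```text
t: 37.85
ee_pos: [543.1, 160.9, 302.9]
orientation: [-3.141, -0.019, -0.0]
ft_force: [0.3, 0.1, -0.7]
width: 0.4
```

Request:
{"method": "send_rows", "body": {
  "commands": [
    {"translation":[0.05,-0.08,0],"twist":[0,0,0]},
    {"translation":[0.11,-0.17,0],"twist":[0,0,0]},
    {"translation":[0.16,-0.26,0],"twist":[0,0,0]},
    {"translation":[0.22,-0.34,0],"twist":[0,0,0]},
    {"translation":[0.28,-0.43,0],"twist":[0,0,0]},
    {"translation":[0.33,-0.51,0],"twist":[0,0,0]},
    {"translation":[0.38,-0.6,0],"twist":[0,0,0]},
    {"translation":[0.44,-0.68,0],"twist":[0,0,0]},
    {"translation":[0.5,-0.77,0],"twist":[0,0,0]},
    {"translation":[0.55,-0.86,0],"twist":[0,0,0]}
  ]
}}

```text
t: 38.85
ee_pos: [598.1, 74.9, 302.7]
orientation: [-3.142, -0.019, -0.0]
ft_force: [0.8, 0.3, 0.9]
width: 0.4
```

Request:
{"method": "send_rows", "body": {
  "commands": [
    {"translation":[0.05,-0.08,0],"twist":[0,0,0]},
    {"translation":[0.11,-0.17,0],"twist":[0,0,0]},
    {"translation":[0.16,-0.26,0],"twist":[0,0,0]},
    {"translation":[0.22,-0.34,0],"twist":[0,0,0]},
    {"translation":[0.28,-0.43,0],"twist":[0,0,0]},
    {"translation":[0.33,-0.51,0],"twist":[0,0,0]},
    {"translation":[0.38,-0.6,0],"twist":[0,0,0]},
    {"translation":[0.44,-0.68,0],"twist":[0,0,0]},
    {"translation":[0.5,-0.77,0],"twist":[0,0,0]},
    {"translation":[0.55,-0.85,0],"twist":[0,0,0]}
  ]
}}

```text
t: 39.85
ee_pos: [653.1, -10.2, 302.7]
orientation: [3.142, 0.018, 0.0]
ft_force: [0.5, 0.7, -0.2]
width: 0.3
```

Request:
{"method": "send_rows", "body": {
  "commands": [
    {"translation":[0,0,-0.1],"twist":[0,0,0]},
    {"translation":[0,0,-0.2],"twist":[0,0,0]},
    {"translation":[0,0,-0.3],"twist":[0,0,0]},
    {"translation":[0,0,-0.4],"twist":[0,0,0]},
    {"translation":[0,0,-0.5],"twist":[0,0,0]},
    {"translation":[0,0,-0.56],"twist":[0,0,0]},
    {"translation":[0,0,-0.6],"twist":[0,0,0]},
    {"translation":[0,0,-0.63],"twist":[0,0,0]},
    {"translation":[0,0,-0.63],"twist":[0,0,0]},
    {"translation":[0,0,-0.63],"twist":[0,0,0]}
  ]
}}

```text
t: 40.85
ee_pos: [652.7, -9.4, 240.0]
orientation: [3.141, 0.019, 0.001]
ft_force: [-0.2, -0.5, 0.6]
width: 0.4
```

```bash
python3 cov.py 61; python3 cov.py 11
```

```text
(217, 333, 64, 45) c [438. 421.] [114.  44.] 0.7 xmin/max [381. 496.]
(231, 302, 61, 41) c [450. 355.] [ 43. 114.] 89.4 xmin/max [394. 508.]
(241, 203, 53, 28) c [574. 113.] [128.  47.] 0.7 xmin/max [509. 638.]
(255, 188, 52, 26) c [571.  52.] [129.  50.] 0.4 xmin/max [507. 635.]
(267, 173, 50, 25) c [570. -10.] [130.  49.] 0.5 xmin/max [506. 635.]
(217, 333, 64, 45) c [456. 405.] [122.  47.] 0.7 xmin/max [395. 517.]
(231, 302, 61, 40) c [468. 335.] [ 46. 122.] 89.4 xmin/max [408. 529.]
(241, 203, 53, 28) c [600.  76.] [135.  51.] 0.1 xmin/max [532. 668.]
(255, 188, 52, 26) c [598.  11.] [137.  53.] 0.4 xmin/max [529. 666.]
(267, 173, 50, 25) c [597. -55.] [139.  52.] 0.5 xmin/max [527. 666.]
```

Request:
{"method": "send_rows", "body": {
  "commands": [
    {"translation":[-0.06,0,0],"twist":[0,0,0]},
    {"translation":[-0.14,0,0],"twist":[0,0,0]},
    {"translation":[-0.22,0,0],"twist":[0,0,0]},
    {"translation":[-0.3,0,0],"twist":[0,0,0]},
    {"translation":[-0.38,0,0],"twist":[0,0,0]},
    {"translation":[-0.46,0,0],"twist":[0,0,0]},
    {"translation":[-0.54,0,0],"twist":[0,0,0]},
    {"translation":[-0.62,0,0],"twist":[0,0,0]},
    {"translation":[-0.69,0,0],"twist":[0,0,0]},
    {"translation":[-0.75,0,0],"twist":[0,0,0]}
  ]
}}

```text
t: 41.95
ee_pos: [576.9, -9.4, 239.7]
orientation: [-3.142, -0.019, 0.0]
ft_force: [-0.3, 0.1, 0.2]
width: 0.3
```

Request:
{"method": "send_rows", "body": {
  "commands": [
    {"translation":[0,0,0.15],"twist":[0,0,0]},
    {"translation":[0,0,0.3],"twist":[0,0,0]},
    {"translation":[-0.1,0,0.3],"twist":[0,0,0]},
    {"translation":[-0.25,0,0.3],"twist":[0,0,0]},
    {"translation":[-0.4,0,0.3],"twist":[0,0,0]},
    {"translation":[-0.55,0,0.3],"twist":[0,0,0]},
    {"translation":[-0.7,0,0.3],"twist":[0,0,0]},
    {"translation":[-0.85,0,0.3],"twist":[0,0,0]},
    {"translation":[-0.95,0,0.3],"twist":[0,0,0]},
    {"translation":[-1,0,0.3],"twist":[0,0,0]}
  ],
  "grip": -1
}}

```text
t: 42.95
ee_pos: [476.6, -9.4, 269.9]
orientation: [-3.142, -0.018, 0.0]
ft_force: [0.0, 0.4, -1.1]
width: 76.8
```

Request:
{"method": "send_rows", "body": {
  "commands": [
    {"translation":[-0.09,0,0],"twist":[0,0,0]},
    {"translation":[-0.09,0,-0.08],"twist":[0,0,0]},
    {"translation":[-0.09,0,-0.16],"twist":[0,0,0]},
    {"translation":[-0.09,0,-0.24],"twist":[0,0,0]},
    {"translation":[-0.09,0,-0.3],"twist":[0,0,0]},
    {"translation":[-0.09,0,-0.34],"twist":[0,0,0]},
    {"translation":[-0.09,0,-0.36],"twist":[0,0,0]},
    {"translation":[-0.09,0,-0.36],"twist":[0,0,0]},
    {"translation":[-0.09,0,-0.36],"twist":[0,0,0]},
    {"translation":[-0.09,0,-0.36],"twist":[0,0,0]}
  ]
}}

```text
t: 43.95
ee_pos: [468.7, -9.4, 233.9]
orientation: [3.142, 0.019, 0.001]
ft_force: [0.3, 0.1, -1.0]
width: 87.9
```

Request:
{"method": "send_rows", "body": {
  "commands": [
    {"translation":[0,0,0],"twist":[0,0,0]},
    {"translation":[0,0,0],"twist":[0,0,0]},
    {"translation":[0,0,0],"twist":[0,0,0]},
    {"translation":[0,0,0],"twist":[0,0,0]},
    {"translation":[0,0,0],"twist":[0,0,0]},
    {"translation":[0,0,0],"twist":[0,0,0]},
    {"translation":[0,0,0],"twist":[0,0,0]},
    {"translation":[0,0,0],"twist":[0,0,0]},
    {"translation":[0,0,0.02],"twist":[0,0,0]},
    {"translation":[0,0,0.1],"twist":[0,0,0]}
  ],
  "grip": 1
}}

```text
t: 44.95
ee_pos: [468.2, -9.4, 243.4]
orientation: [-3.141, -0.019, 0.003]
ft_force: [0.1, -0.8, -0.2]
width: 45.5
```

```bash
python3 cov.py 61
```

```text
(217, 333, 64, 45) c [438. 421.] [114.  44.] 0.7 xmin/max [381. 495.]
(231, 302, 61, 40) c [450. 355.] [ 43. 114.] 89.4 xmin/max [394. 508.]
(241, 203, 53, 28) c [573. 113.] [127.  47.] 0.7 xmin/max [510. 637.]
(328, 188, 11, 15) c [456. -19.] [26. 50.] 23.5 xmin/max [449. 477.]
(255, 188, 51, 26) c [571.  52.] [128.  49.] 1.1 xmin/max [507. 635.]
(286, 178, 32, 21) c [537.   3.] [46. 90.] 61.6 xmin/max [489. 579.]
```

Request:
{"method": "send_rows", "body": {
  "commands": [
    {"translation":[0,0,0.1],"twist":[0,0,0]},
    {"translation":[0,0,0.2],"twist":[0,0,0]},
    {"translation":[0,0,0.3],"twist":[0,0,0]},
    {"translation":[0,0,0.4],"twist":[0,0,0]},
    {"translation":[0,0.05,0.5],"twist":[0,0,0]},
    {"translation":[0,0.13,0.5],"twist":[0,0,0]},
    {"translation":[0,0.23,0.5],"twist":[0,0,0]},
    {"translation":[0,0.35,0.5],"twist":[0,0,0]},
    {"translation":[0,0.47,0.5],"twist":[0,0,0]},
    {"translation":[0,0.6,0.5],"twist":[0,0,0]}
  ]
}}

```text
t: 46.0
ee_pos: [468.4, 51.8, 293.3]
orientation: [3.141, 0.019, -0.001]
ft_force: [-0.0, 0.4, -0.1]
width: 45.4
```

Request:
{"method": "send_rows", "body": {
  "commands": [
    {"translation":[-0.01,0.09,0],"twist":[0,0,0]},
    {"translation":[-0.02,0.18,0],"twist":[0,0,0]},
    {"translation":[-0.03,0.27,0],"twist":[0,0,0]},
    {"translation":[-0.04,0.36,0],"twist":[0,0,0]},
    {"translation":[-0.05,0.45,0],"twist":[0,0,0]},
    {"translation":[-0.06,0.54,0],"twist":[0,0,0]},
    {"translation":[-0.07,0.63,0],"twist":[0,0,0]},
    {"translation":[-0.08,0.72,0],"twist":[0,0,0]},
    {"translation":[-0.09,0.8,0],"twist":[0,0,0]},
    {"translation":[-0.1,0.89,0],"twist":[0,0,0]}
  ]
}}

```text
t: 47.0
ee_pos: [458.5, 140.2, 293.7]
orientation: [3.142, 0.018, -0.0]
ft_force: [-0.1, -0.2, 0.2]
width: 45.7
```

Request:
{"method": "send_rows", "body": {
  "commands": [
    {"translation":[-0.01,0.09,0],"twist":[0,0,0]},
    {"translation":[-0.02,0.18,0],"twist":[0,0,0]},
    {"translation":[-0.03,0.27,0],"twist":[0,0,0]},
    {"translation":[-0.04,0.36,0],"twist":[0,0,0]},
    {"translation":[-0.05,0.45,0],"twist":[0,0,0]},
    {"translation":[-0.06,0.54,0],"twist":[0,0,0]},
    {"translation":[-0.07,0.63,0],"twist":[0,0,0]},
    {"translation":[-0.08,0.72,0],"twist":[0,0,0]},
    {"translation":[-0.09,0.8,0],"twist":[0,0,0]},
    {"translation":[-0.1,0.88,0],"twist":[0,0,0]}
  ]
}}

```text
t: 48.0
ee_pos: [448.5, 228.3, 293.7]
orientation: [3.142, 0.019, -0.0]
ft_force: [-0.5, -0.7, -0.9]
width: 46.2
```

```bash
python3 cov.py 11
```

```text
(212, 339, 66, 46) c [456. 419.] [122.  47.] 0.3 xmin/max [396. 517.]
(228, 307, 60, 41) c [469. 348.] [ 46. 121.] 89.1 xmin/max [408. 530.]
(289, 247, 15, 21) c [476. 161.] [27. 56.] 3.6 xmin/max [462. 490.]
(241, 203, 23, 20) c [634.  77.] [50. 70.] 88.5 xmin/max [600. 669.]
```

```bash
python3 cov.py 11 | head -2
python3 - <<'E'
import cv2,numpy as np
s=np.load('last_side.npy');cv2.imwrite('pics/t4.png',cv2.resize(s[200:400,150:400],(750,600))[...,::-1])
E
```

```text
(212, 339, 66, 46) c [456. 419.] [122.  47.] 0.3 xmin/max [396. 517.]
(228, 307, 60, 41) c [469. 348.] [ 46. 122.] 89.0 xmin/max [408. 530.]
```

View pics/t4.png

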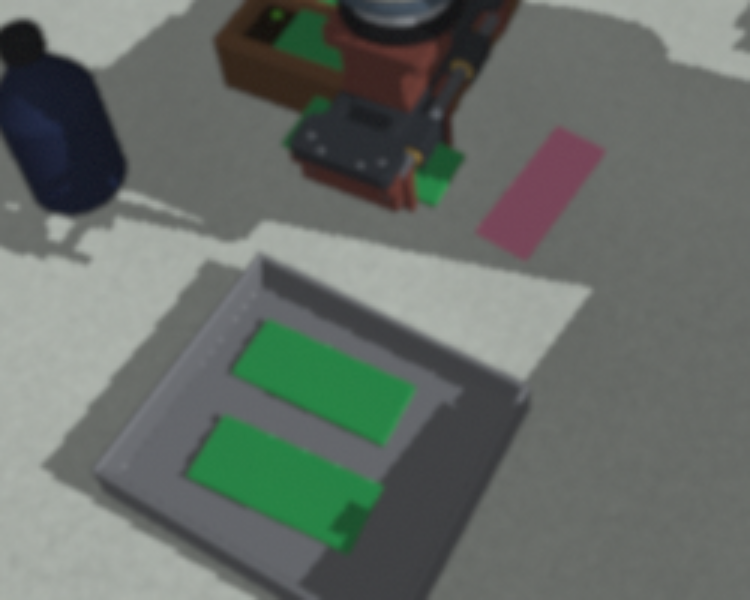

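Picture 10: the tray has shifted about +14 mm in y (covers now at y 419 and 348) and is at rest. Retargeting.

Request:
{"method": "send_rows", "body": {
  "commands": [
    {"translation":[-0.01,0.1,0],"twist":[0,0,0]},
    {"translation":[-0.02,0.2,0],"twist":[0,0,0]},
    {"translation":[-0.03,0.29,0],"twist":[0,0,0]},
    {"translation":[-0.04,0.38,0],"twist":[0,0,0]},
    {"translation":[-0.05,0.48,0],"twist":[0,0,0]},
    {"translation":[-0.06,0.57,0],"twist":[0,0,0]},
    {"translation":[-0.07,0.66,0],"twist":[0,0,0]},
    {"translation":[-0.08,0.76,0],"twist":[0,0,0]},
    {"translation":[-0.09,0.86,0],"twist":[0,0,0]},
    {"translation":[-0.11,0.95,0],"twist":[0,0,0]}
  ]
}}

```text
t: 49.1
ee_pos: [437.5, 323.5, 293.7]
orientation: [-3.141, -0.018, -0.0]
ft_force: [-0.4, -0.5, -0.2]
width: 45.6
```

Request:
{"method": "send_rows", "body": {
  "commands": [
    {"translation":[-0.01,0.1,-0.03],"twist":[0,0,0]},
    {"translation":[-0.02,0.2,-0.06],"twist":[0,0,0]},
    {"translation":[-0.03,0.29,-0.09],"twist":[0,0,0]},
    {"translation":[-0.04,0.38,-0.12],"twist":[0,0,0]},
    {"translation":[-0.05,0.48,-0.15],"twist":[0,0,0]},
    {"translation":[-0.06,0.57,-0.18],"twist":[0,0,0]},
    {"translation":[-0.07,0.66,-0.21],"twist":[0,0,0]},
    {"translation":[-0.08,0.76,-0.24],"twist":[0,0,0]},
    {"translation":[-0.09,0.86,-0.27],"twist":[0,0,0]},
    {"translation":[-0.11,0.96,-0.3],"twist":[0,0,0]}
  ]
}}

```text
t: 50.1
ee_pos: [426.5, 419.4, 263.4]
orientation: [-3.141, -0.018, -0.0]
ft_force: [0.5, -0.1, -0.9]
width: 45.8
```

Request:
{"method": "send_rows", "body": {
  "commands": [
    {"translation":[0,0,-0.1],"twist":[0,0,0]},
    {"translation":[0,0,-0.2],"twist":[0,0,0]},
    {"translation":[0,0,-0.3],"twist":[0,0,0]},
    {"translation":[0,0,-0.4],"twist":[0,0,0]},
    {"translation":[0,0,-0.48],"twist":[0,0,0]},
    {"translation":[0,0,-0.55],"twist":[0,0,0]},
    {"translation":[0,0,-0.6],"twist":[0,0,0]},
    {"translation":[0,0,-0.63],"twist":[0,0,0]},
    {"translation":[0,0,-0.65],"twist":[0,0,0]},
    {"translation":[0,0,-0.65],"twist":[0,0,0]}
  ]
}}

```text
t: 51.1
ee_pos: [426.6, 418.6, 198.6]
orientation: [-3.141, -0.019, -0.0]
ft_force: [0.6, 0.2, 0.3]
width: 45.5
```

Request:
{"method": "send_rows", "body": {
  "commands": [
    {"translation":[0,0,0],"twist":[0,0,0]},
    {"translation":[0,0,0],"twist":[0,0,0]},
    {"translation":[0,0,0],"twist":[0,0,0]},
    {"translation":[0,0,0],"twist":[0,0,0]},
    {"translation":[0,0,0.02],"twist":[0,0,0]},
    {"translation":[0,0,0.08],"twist":[0,0,0]},
    {"translation":[0,0,0.18],"twist":[0,0,0]},
    {"translation":[0,0,0.28],"twist":[0,0,0]},
    {"translation":[0,0,0.38],"twist":[0,0,0]},
    {"translation":[0,0,0.5],"twist":[0,0,0]}
  ],
  "grip": -0.27
}}

```text
t: 52.1
ee_pos: [426.6, 418.6, 249.8]
orientation: [-3.141, -0.019, -0.0]
ft_force: [-0.5, 0.4, -0.7]
width: 55.4
```

Request:
{"method": "send_rows", "body": {
  "commands": [
    {"translation":[0.06,-0.09,0.03],"twist":[0,0,0]},
    {"translation":[0.11,-0.18,0.06],"twist":[0,0,0]},
    {"translation":[0.17,-0.27,0.09],"twist":[0,0,0]},
    {"translation":[0.23,-0.37,0.12],"twist":[0,0,0]},
    {"translation":[0.28,-0.46,0.15],"twist":[0,0,0]},
    {"translation":[0.34,-0.55,0.18],"twist":[0,0,0]},
    {"translation":[0.4,-0.64,0.21],"twist":[0,0,0]},
    {"translation":[0.46,-0.73,0.24],"twist":[0,0,0]},
    {"translation":[0.51,-0.82,0.27],"twist":[0,0,0]},
    {"translation":[0.57,-0.92,0.3],"twist":[0,0,0]}
  ],
  "grip": 1
}}

```text
t: 53.1
ee_pos: [484.0, 325.9, 278.9]
orientation: [-3.142, -0.019, 0.0]
ft_force: [1.0, -0.3, 0.5]
width: 0.7
```

Request:
{"method": "send_rows", "body": {
  "commands": [
    {"translation":[0.06,-0.09,0.02],"twist":[0,0,0]},
    {"translation":[0.11,-0.18,0.05],"twist":[0,0,0]},
    {"translation":[0.17,-0.27,0.07],"twist":[0,0,0]},
    {"translation":[0.23,-0.37,0.1],"twist":[0,0,0]},
    {"translation":[0.28,-0.46,0.12],"twist":[0,0,0]},
    {"translation":[0.34,-0.55,0.14],"twist":[0,0,0]},
    {"translation":[0.4,-0.64,0.17],"twist":[0,0,0]},
    {"translation":[0.46,-0.73,0.19],"twist":[0,0,0]},
    {"translation":[0.51,-0.82,0.21],"twist":[0,0,0]},
    {"translation":[0.57,-0.92,0.23],"twist":[0,0,0]}
  ]
}}

```text
t: 54.1
ee_pos: [540.9, 233.9, 301.8]
orientation: [3.142, 0.019, -0.0]
ft_force: [-0.1, 0.7, -0.5]
width: 0.1
```

Request:
{"method": "send_rows", "body": {
  "commands": [
    {"translation":[0.06,-0.09,0],"twist":[0,0,0]},
    {"translation":[0.11,-0.18,0],"twist":[0,0,0]},
    {"translation":[0.17,-0.27,0],"twist":[0,0,0]},
    {"translation":[0.23,-0.37,0],"twist":[0,0,0]},
    {"translation":[0.28,-0.46,0],"twist":[0,0,0]},
    {"translation":[0.34,-0.55,0],"twist":[0,0,0]},
    {"translation":[0.4,-0.64,0],"twist":[0,0,0]},
    {"translation":[0.46,-0.73,0],"twist":[0,0,0]},
    {"translation":[0.51,-0.82,0],"twist":[0,0,0]},
    {"translation":[0.56,-0.91,0],"twist":[0,0,0]}
  ]
}}

```text
t: 55.1
ee_pos: [597.0, 142.8, 301.6]
orientation: [3.141, 0.019, -0.0]
ft_force: [-0.4, 0.7, 1.0]
width: 0.4
```

Request:
{"method": "send_rows", "body": {
  "commands": [
    {"translation":[0.06,-0.09,0],"twist":[0,0,0]},
    {"translation":[0.11,-0.18,0],"twist":[0,0,0]},
    {"translation":[0.17,-0.27,0],"twist":[0,0,0]},
    {"translation":[0.23,-0.37,0],"twist":[0,0,0]},
    {"translation":[0.28,-0.46,0],"twist":[0,0,0]},
    {"translation":[0.34,-0.55,0],"twist":[0,0,0]},
    {"translation":[0.4,-0.64,0],"twist":[0,0,0]},
    {"translation":[0.46,-0.73,0],"twist":[0,0,0]},
    {"translation":[0.51,-0.82,0],"twist":[0,0,0]},
    {"translation":[0.56,-0.91,0],"twist":[0,0,0]}
  ]
}}

```text
t: 56.1
ee_pos: [653.0, 51.8, 301.6]
orientation: [-3.142, -0.019, 0.0]
ft_force: [-0.0, -0.0, -0.1]
width: 0.7
```

```bash
python3 cov.py 61; python3 cov.py 14 | head -3
```

```text
(209, 336, 69, 48) c [443. 433.] [ 45. 122.] 89.4 xmin/max [382. 504.]
(228, 307, 60, 41) c [451. 367.] [ 43. 113.] 89.1 xmin/max [394. 508.]
(241, 203, 53, 28) c [574. 113.] [127.  48.] 0.3 xmin/max [510. 637.]
(255, 188, 51, 26) c [572.  52.] [128.  50.] 0.4 xmin/max [508. 635.]
(209, 336, 69, 48) c [460. 419.] [ 47. 130.] 89.4 xmin/max [395. 525.]
(228, 307, 60, 41) c [468. 349.] [ 46. 121.] 89.1 xmin/max [407. 529.]
(241, 203, 53, 28) c [599.  78.] [136.  51.] 0.3 xmin/max [531. 667.]
```

Request:
{"method": "send_rows", "body": {
  "commands": [
    {"translation":[0,0,-0.1],"twist":[0,0,0]},
    {"translation":[0,0,-0.2],"twist":[0,0,0]},
    {"translation":[0,0,-0.3],"twist":[0,0,0]},
    {"translation":[0,0,-0.4],"twist":[0,0,0]},
    {"translation":[0,0,-0.48],"twist":[0,0,0]},
    {"translation":[0,0,-0.54],"twist":[0,0,0]},
    {"translation":[0,0,-0.58],"twist":[0,0,0]},
    {"translation":[0,0,-0.61],"twist":[0,0,0]},
    {"translation":[0,0,-0.61],"twist":[0,0,0]},
    {"translation":[0,0,-0.61],"twist":[0,0,0]}
  ]
}}

```text
t: 57.2
ee_pos: [652.7, 52.6, 241.0]
orientation: [-3.142, -0.018, -0.001]
ft_force: [0.5, -0.1, 0.3]
width: 0.4
```

Request:
{"method": "send_rows", "body": {
  "commands": [
    {"translation":[-0.06,0,0],"twist":[0,0,0]},
    {"translation":[-0.14,0,0],"twist":[0,0,0]},
    {"translation":[-0.22,0,0],"twist":[0,0,0]},
    {"translation":[-0.3,0,0],"twist":[0,0,0]},
    {"translation":[-0.38,0,0],"twist":[0,0,0]},
    {"translation":[-0.46,0,0],"twist":[0,0,0]},
    {"translation":[-0.54,0,0],"twist":[0,0,0]},
    {"translation":[-0.62,0,0],"twist":[0,0,0]},
    {"translation":[-0.69,0,0],"twist":[0,0,0]},
    {"translation":[-0.75,0,0],"twist":[0,0,0]}
  ]
}}

```text
t: 58.2
ee_pos: [576.9, 52.6, 240.7]
orientation: [-3.142, -0.019, 0.0]
ft_force: [0.4, -1.0, 1.2]
width: 0.3
```

Request:
{"method": "send_rows", "body": {
  "commands": [
    {"translation":[0,0,0.15],"twist":[0,0,0]},
    {"translation":[0,0,0.3],"twist":[0,0,0]},
    {"translation":[-0.1,0,0.3],"twist":[0,0,0]},
    {"translation":[-0.25,0,0.3],"twist":[0,0,0]},
    {"translation":[-0.4,0,0.3],"twist":[0,0,0]},
    {"translation":[-0.55,0,0.3],"twist":[0,0,0]},
    {"translation":[-0.7,0,0.3],"twist":[0,0,0]},
    {"translation":[-0.85,0,0.3],"twist":[0,0,0]},
    {"translation":[-0.95,0,0.3],"twist":[0,0,0]},
    {"translation":[-1,0,0.3],"twist":[0,0,0]}
  ],
  "grip": -1
}}

```text
t: 59.2
ee_pos: [476.5, 52.6, 270.9]
orientation: [3.142, 0.019, -0.0]
ft_force: [0.0, -0.2, 0.5]
width: 76.9
```

Request:
{"method": "send_rows", "body": {
  "commands": [
    {"translation":[-0.09,0,0],"twist":[0,0,0]},
    {"translation":[-0.09,0,-0.08],"twist":[0,0,0]},
    {"translation":[-0.09,0,-0.16],"twist":[0,0,0]},
    {"translation":[-0.09,0,-0.24],"twist":[0,0,0]},
    {"translation":[-0.09,0,-0.3],"twist":[0,0,0]},
    {"translation":[-0.09,0,-0.34],"twist":[0,0,0]},
    {"translation":[-0.09,0,-0.37],"twist":[0,0,0]},
    {"translation":[-0.09,0,-0.37],"twist":[0,0,0]},
    {"translation":[-0.09,0,-0.37],"twist":[0,0,0]},
    {"translation":[-0.09,0,-0.37],"twist":[0,0,0]}
  ]
}}

```text
t: 60.2
ee_pos: [468.7, 52.6, 233.9]
orientation: [-3.141, -0.019, -0.001]
ft_force: [-0.4, -0.2, 0.9]
width: 88.1
```

Request:
{"method": "send_rows", "body": {
  "commands": [
    {"translation":[0,0,0],"twist":[0,0,0]},
    {"translation":[0,0,0],"twist":[0,0,0]},
    {"translation":[0,0,0],"twist":[0,0,0]},
    {"translation":[0,0,0],"twist":[0,0,0]},
    {"translation":[0,0,0],"twist":[0,0,0]},
    {"translation":[0,0,0],"twist":[0,0,0]},
    {"translation":[0,0,0],"twist":[0,0,0]},
    {"translation":[0,0,0],"twist":[0,0,0]},
    {"translation":[0,0,0.02],"twist":[0,0,0]},
    {"translation":[0,0,0.1],"twist":[0,0,0]}
  ],
  "grip": 1
}}

```text
t: 61.2
ee_pos: [468.2, 52.5, 243.3]
orientation: [3.142, 0.018, -0.003]
ft_force: [0.6, -0.9, -0.6]
width: 45.6
```

```bash
python3 cov.py 61; python3 cov.py 14 | head -3
```

```text
(209, 336, 69, 48) c [443. 433.] [ 45. 122.] 89.4 xmin/max [382. 504.]
(228, 307, 60, 41) c [451. 367.] [ 43. 114.] 89.1 xmin/max [394. 508.]
(318, 205, 11, 15) c [456.  45.] [25. 46.] 24.5 xmin/max [448. 474.]
(241, 203, 53, 28) c [574. 113.] [127.  47.] 0.7 xmin/max [510. 637.]
(275, 194, 14, 15) c [566.  55.] [32. 48.] 31.3 xmin/max [542. 577.]
(209, 336, 69, 49) c [460. 419.] [ 47. 130.] 89.4 xmin/max [395. 525.]
(228, 307, 60, 41) c [468. 349.] [ 46. 121.] 89.1 xmin/max [407. 528.]
(317, 204, 12, 16) c [482.   6.] [51. 29.] 89.8 xmin/max [467. 496.]
```

Request:
{"method": "send_rows", "body": {
  "commands": [
    {"translation":[0,0,0.1],"twist":[0,0,0]},
    {"translation":[0,0,0.2],"twist":[0,0,0]},
    {"translation":[0,0,0.3],"twist":[0,0,0]},
    {"translation":[0,0,0.4],"twist":[0,0,0]},
    {"translation":[0,0.05,0.5],"twist":[0,0,0]},
    {"translation":[0,0.13,0.5],"twist":[0,0,0]},
    {"translation":[0,0.23,0.5],"twist":[0,0,0]},
    {"translation":[0,0.35,0.5],"twist":[0,0,0]},
    {"translation":[0,0.47,0.5],"twist":[0,0,0]},
    {"translation":[0,0.6,0.5],"twist":[0,0,0]}
  ]
}}

```text
t: 62.3
ee_pos: [468.4, 113.8, 293.3]
orientation: [3.141, 0.019, -0.001]
ft_force: [0.7, 0.3, -1.4]
width: 45.7
```

Request:
{"method": "send_rows", "body": {
  "commands": [
    {"translation":[-0.01,0.08,0],"twist":[0,0,0]},
    {"translation":[-0.02,0.16,0],"twist":[0,0,0]},
    {"translation":[-0.03,0.24,0],"twist":[0,0,0]},
    {"translation":[-0.05,0.32,0],"twist":[0,0,0]},
    {"translation":[-0.06,0.4,0],"twist":[0,0,0]},
    {"translation":[-0.07,0.48,0],"twist":[0,0,0]},
    {"translation":[-0.08,0.55,0],"twist":[0,0,0]},
    {"translation":[-0.1,0.63,0],"twist":[0,0,0]},
    {"translation":[-0.11,0.71,0],"twist":[0,0,0]},
    {"translation":[-0.12,0.79,0],"twist":[0,0,0]}
  ]
}}

```text
t: 63.3
ee_pos: [456.4, 192.2, 293.7]
orientation: [3.142, 0.018, -0.0]
ft_force: [0.7, 0.2, -0.9]
width: 45.4
```

```bash
python3 cov.py 14 | head -3
```

```text
(209, 336, 69, 49) c [460. 419.] [ 47. 130.] 89.4 xmin/max [395. 525.]
(228, 307, 60, 41) c [468. 349.] [ 46. 121.] 89.1 xmin/max [407. 529.]
(293, 233, 15, 20) c [487. 120.] [55. 28.] 87.5 xmin/max [473. 501.]
```

Request:
{"method": "send_rows", "body": {
  "commands": [
    {"translation":[-0.01,0.08,0],"twist":[0,0,0]},
    {"translation":[-0.02,0.16,0],"twist":[0,0,0]},
    {"translation":[-0.03,0.24,0],"twist":[0,0,0]},
    {"translation":[-0.05,0.32,0],"twist":[0,0,0]},
    {"translation":[-0.06,0.4,0],"twist":[0,0,0]},
    {"translation":[-0.07,0.48,0],"twist":[0,0,0]},
    {"translation":[-0.08,0.55,0],"twist":[0,0,0]},
    {"translation":[-0.1,0.63,0],"twist":[0,0,0]},
    {"translation":[-0.11,0.71,0],"twist":[0,0,0]},
    {"translation":[-0.12,0.79,0],"twist":[0,0,0]}
  ]
}}

```text
t: 64.35
ee_pos: [444.4, 271.3, 293.7]
orientation: [3.142, 0.019, -0.0]
ft_force: [0.1, 0.1, -0.6]
width: 45.7
```

Request:
{"method": "send_rows", "body": {
  "commands": [
    {"translation":[-0.01,0.08,-0.03],"twist":[0,0,0]},
    {"translation":[-0.02,0.16,-0.06],"twist":[0,0,0]},
    {"translation":[-0.03,0.24,-0.09],"twist":[0,0,0]},
    {"translation":[-0.05,0.32,-0.12],"twist":[0,0,0]},
    {"translation":[-0.06,0.4,-0.15],"twist":[0,0,0]},
    {"translation":[-0.07,0.48,-0.18],"twist":[0,0,0]},
    {"translation":[-0.08,0.55,-0.21],"twist":[0,0,0]},
    {"translation":[-0.1,0.63,-0.24],"twist":[0,0,0]},
    {"translation":[-0.11,0.71,-0.27],"twist":[0,0,0]},
    {"translation":[-0.12,0.79,-0.3],"twist":[0,0,0]}
  ]
}}

```text
t: 65.35
ee_pos: [432.5, 350.2, 263.4]
orientation: [-3.142, -0.019, -0.0]
ft_force: [-0.1, -0.8, -0.4]
width: 46.0
```

Request:
{"method": "send_rows", "body": {
  "commands": [
    {"translation":[0,-0.01,-0.1],"twist":[0,0,0]},
    {"translation":[0,-0.01,-0.2],"twist":[0,0,0]},
    {"translation":[0,-0.01,-0.3],"twist":[0,0,0]},
    {"translation":[0,-0.01,-0.4],"twist":[0,0,0]},
    {"translation":[0,-0.01,-0.48],"twist":[0,0,0]},
    {"translation":[0,-0.01,-0.55],"twist":[0,0,0]},
    {"translation":[0,-0.01,-0.6],"twist":[0,0,0]},
    {"translation":[0,-0.01,-0.63],"twist":[0,0,0]},
    {"translation":[0,-0.01,-0.65],"twist":[0,0,0]},
    {"translation":[0,-0.01,-0.65],"twist":[0,0,0]}
  ]
}}

```text
t: 66.35
ee_pos: [432.6, 348.6, 198.6]
orientation: [-3.141, -0.018, -0.0]
ft_force: [-0.1, -0.2, -0.5]
width: 45.8
```

Request:
{"method": "send_rows", "body": {
  "commands": [
    {"translation":[0,0,0],"twist":[0,0,0]},
    {"translation":[0,0,0],"twist":[0,0,0]},
    {"translation":[0,0,0],"twist":[0,0,0]},
    {"translation":[0,0,0],"twist":[0,0,0]},
    {"translation":[0,0,0.02],"twist":[0,0,0]},
    {"translation":[0,0,0.08],"twist":[0,0,0]},
    {"translation":[0,0,0.18],"twist":[0,0,0]},
    {"translation":[0,0,0.28],"twist":[0,0,0]},
    {"translation":[0,0,0.38],"twist":[0,0,0]},
    {"translation":[0,0,0.5],"twist":[0,0,0]}
  ],
  "grip": -0.27
}}

```text
t: 67.35
ee_pos: [432.5, 348.6, 249.8]
orientation: [-3.141, -0.018, -0.0]
ft_force: [0.6, -0.4, -0.6]
width: 55.9
```

Request:
{"method": "send_rows", "body": {
  "commands": [
    {"translation":[0.07,-0.08,0.04],"twist":[0,0,0]},
    {"translation":[0.14,-0.16,0.08],"twist":[0,0,0]},
    {"translation":[0.22,-0.24,0.12],"twist":[0,0,0]},
    {"translation":[0.29,-0.31,0.16],"twist":[0,0,0]},
    {"translation":[0.36,-0.39,0.2],"twist":[0,0,0]},
    {"translation":[0.44,-0.47,0.24],"twist":[0,0,0]},
    {"translation":[0.51,-0.55,0.28],"twist":[0,0,0]},
    {"translation":[0.58,-0.63,0.32],"twist":[0,0,0]},
    {"translation":[0.66,-0.7,0.36],"twist":[0,0,0]},
    {"translation":[0.73,-0.78,0.4],"twist":[0,0,0]}
  ],
  "grip": 1
}}

```text
t: 68.35
ee_pos: [506.3, 270.0, 289.1]
orientation: [-3.141, -0.019, -0.0]
ft_force: [-0.2, 0.2, 0.7]
width: 0.6
```

Request:
{"method": "send_rows", "body": {
  "commands": [
    {"translation":[0.07,-0.08,0.02],"twist":[0,0,0]},
    {"translation":[0.14,-0.16,0.04],"twist":[0,0,0]},
    {"translation":[0.22,-0.24,0.06],"twist":[0,0,0]},
    {"translation":[0.29,-0.31,0.08],"twist":[0,0,0]},
    {"translation":[0.36,-0.39,0.1],"twist":[0,0,0]},
    {"translation":[0.44,-0.47,0.12],"twist":[0,0,0]},
    {"translation":[0.51,-0.55,0.13],"twist":[0,0,0]},
    {"translation":[0.58,-0.63,0.13],"twist":[0,0,0]},
    {"translation":[0.66,-0.7,0.13],"twist":[0,0,0]},
    {"translation":[0.73,-0.78,0.13],"twist":[0,0,0]}
  ]
}}

```text
t: 69.35
ee_pos: [579.2, 192.0, 301.6]
orientation: [-3.142, -0.019, 0.0]
ft_force: [-0.8, -0.1, 0.6]
width: 0.3
```

Request:
{"method": "send_rows", "body": {
  "commands": [
    {"translation":[0.07,-0.08,0],"twist":[0,0,0]},
    {"translation":[0.14,-0.16,0],"twist":[0,0,0]},
    {"translation":[0.22,-0.24,0],"twist":[0,0,0]},
    {"translation":[0.29,-0.31,0],"twist":[0,0,0]},
    {"translation":[0.36,-0.39,0],"twist":[0,0,0]},
    {"translation":[0.44,-0.47,0],"twist":[0,0,0]},
    {"translation":[0.51,-0.55,0],"twist":[0,0,0]},
    {"translation":[0.58,-0.63,0],"twist":[0,0,0]},
    {"translation":[0.66,-0.7,0],"twist":[0,0,0]},
    {"translation":[0.74,-0.79,0],"twist":[0,0,0]}
  ]
}}

```text
t: 70.35
ee_pos: [653.2, 113.0, 301.7]
orientation: [-3.141, -0.019, -0.0]
ft_force: [0.4, 0.2, -0.2]
width: 0.5
```

```bash
python3 cov.py 61; python3 cov.py 17 | head -3
```

```text
(209, 336, 69, 48) c [443. 433.] [ 45. 122.] 89.4 xmin/max [382. 504.]
(227, 306, 61, 42) c [452. 367.] [ 45. 116.] 88.4 xmin/max [394. 511.]
(241, 204, 53, 27) c [573. 113.] [128.  47.] 0.7 xmin/max [509. 637.]
(209, 336, 69, 49) c [459. 420.] [ 47. 129.] 89.4 xmin/max [394. 523.]
(227, 306, 61, 43) c [468. 350.] [ 48. 124.] 88.4 xmin/max [406. 530.]
(241, 203, 53, 28) c [597.  81.] [136.  50.] 0.7 xmin/max [529. 664.]
```

Request:
{"method": "send_rows", "body": {
  "commands": [
    {"translation":[0,0,-0.1],"twist":[0,0,0]},
    {"translation":[0,0,-0.2],"twist":[0,0,0]},
    {"translation":[0,0,-0.3],"twist":[0,0,0]},
    {"translation":[0,0,-0.4],"twist":[0,0,0]},
    {"translation":[0,0,-0.48],"twist":[0,0,0]},
    {"translation":[0,0,-0.54],"twist":[0,0,0]},
    {"translation":[0,0,-0.58],"twist":[0,0,0]},
    {"translation":[0,0,-0.61],"twist":[0,0,0]},
    {"translation":[0,0,-0.61],"twist":[0,0,0]},
    {"translation":[0,0,-0.61],"twist":[0,0,0]}
  ]
}}

```text
t: 71.45
ee_pos: [652.7, 113.6, 240.9]
orientation: [-3.141, -0.019, -0.001]
ft_force: [0.1, 0.7, -0.5]
width: 0.2
```

Request:
{"method": "send_rows", "body": {
  "commands": [
    {"translation":[-0.06,0,0],"twist":[0,0,0]},
    {"translation":[-0.14,0,0],"twist":[0,0,0]},
    {"translation":[-0.22,0,0],"twist":[0,0,0]},
    {"translation":[-0.3,0,0],"twist":[0,0,0]},
    {"translation":[-0.38,0,0],"twist":[0,0,0]},
    {"translation":[-0.46,0,0],"twist":[0,0,0]},
    {"translation":[-0.54,0,0],"twist":[0,0,0]},
    {"translation":[-0.62,0,0],"twist":[0,0,0]},
    {"translation":[-0.69,0,0],"twist":[0,0,0]},
    {"translation":[-0.75,0,0],"twist":[0,0,0]}
  ]
}}

```text
t: 72.45
ee_pos: [576.9, 113.6, 240.7]
orientation: [3.142, 0.019, -0.0]
ft_force: [1.3, -0.9, 0.2]
width: 0.2
```

Request:
{"method": "send_rows", "body": {
  "commands": [
    {"translation":[0,0,0.15],"twist":[0,0,0]},
    {"translation":[0,0,0.3],"twist":[0,0,0]},
    {"translation":[-0.1,0,0.3],"twist":[0,0,0]},
    {"translation":[-0.25,0,0.3],"twist":[0,0,0]},
    {"translation":[-0.4,0,0.3],"twist":[0,0,0]},
    {"translation":[-0.55,0,0.3],"twist":[0,0,0]},
    {"translation":[-0.7,0,0.3],"twist":[0,0,0]},
    {"translation":[-0.85,0,0.3],"twist":[0,0,0]},
    {"translation":[-0.95,0,0.3],"twist":[0,0,0]},
    {"translation":[-1,0,0.3],"twist":[0,0,0]}
  ],
  "grip": -1
}}

```text
t: 73.45
ee_pos: [476.5, 113.6, 270.9]
orientation: [3.142, 0.019, -0.0]
ft_force: [-0.7, -0.2, -0.8]
width: 76.7
```

Request:
{"method": "send_rows", "body": {
  "commands": [
    {"translation":[-0.09,0,0],"twist":[0,0,0]},
    {"translation":[-0.09,0,-0.08],"twist":[0,0,0]},
    {"translation":[-0.09,0,-0.16],"twist":[0,0,0]},
    {"translation":[-0.09,0,-0.24],"twist":[0,0,0]},
    {"translation":[-0.09,0,-0.3],"twist":[0,0,0]},
    {"translation":[-0.09,0,-0.34],"twist":[0,0,0]},
    {"translation":[-0.09,0,-0.37],"twist":[0,0,0]},
    {"translation":[-0.09,0,-0.37],"twist":[0,0,0]},
    {"translation":[-0.09,0,-0.37],"twist":[0,0,0]},
    {"translation":[-0.09,0,-0.37],"twist":[0,0,0]}
  ]
}}

```text
t: 74.45
ee_pos: [468.7, 113.6, 233.9]
orientation: [-3.141, -0.018, -0.001]
ft_force: [0.5, 0.3, -0.1]
width: 87.9
```

Request:
{"method": "send_rows", "body": {
  "commands": [
    {"translation":[0,0,0],"twist":[0,0,0]},
    {"translation":[0,0,0],"twist":[0,0,0]},
    {"translation":[0,0,0],"twist":[0,0,0]},
    {"translation":[0,0,0],"twist":[0,0,0]},
    {"translation":[0,0,0],"twist":[0,0,0]},
    {"translation":[0,0,0],"twist":[0,0,0]},
    {"translation":[0,0,0],"twist":[0,0,0]},
    {"translation":[0,0,0],"twist":[0,0,0]},
    {"translation":[0,0,0.02],"twist":[0,0,0]},
    {"translation":[0,0,0.1],"twist":[0,0,0]}
  ],
  "grip": 1
}}

```text
t: 75.45
ee_pos: [468.2, 113.5, 243.3]
orientation: [3.141, 0.018, -0.003]
ft_force: [-0.1, 0.9, -0.8]
width: 45.4
```

```bash
python3 cov.py 17; python3 -c "
from h import *
print(ctrl.get_obs()['qpos'])"
```

```text
(209, 336, 69, 49) c [459. 420.] [ 47. 129.] 89.4 xmin/max [394. 523.]
(227, 306, 61, 43) c [468. 350.] [ 48. 123.] 88.5 xmin/max [406. 530.]
(306, 222, 13, 17) c [478.  75.] [50. 28.] 88.8 xmin/max [464. 492.]
(263, 210, 14, 16) c [591.  81.] [29. 51.] 19.6 xmin/max [569. 602.]
[2.13391348e-01 4.82860953e-01 2.03407919e+00 7.82338961e-04
 6.23956538e-01 1.77198247e+00]
```

Request:
{"method": "send_rows", "body": {
  "commands": [
    {"translation":[0,0,0.1],"twist":[0,0,0]},
    {"translation":[0,0,0.2],"twist":[0,0,0]},
    {"translation":[0,0,0.3],"twist":[0,0,0]},
    {"translation":[0,0,0.4],"twist":[0,0,0]},
    {"translation":[0,0.05,0.5],"twist":[0,0,0]},
    {"translation":[0,0.13,0.5],"twist":[0,0,0]},
    {"translation":[0,0.23,0.5],"twist":[0,0,0]},
    {"translation":[0,0.35,0.5],"twist":[0,0,0]},
    {"translation":[0,0.47,0.5],"twist":[0,0,0]},
    {"translation":[0,0.6,0.5],"twist":[0,0,0]}
  ]
}}

```text
t: 76.5
ee_pos: [468.4, 174.8, 293.2]
orientation: [3.141, 0.019, -0.001]
ft_force: [0.5, -0.6, -0.6]
width: 45.5
```

Request:
{"method": "send_rows", "body": {
  "commands": [
    {"translation":[-0.02,0.09,0],"twist":[0,0,0]},
    {"translation":[-0.04,0.17,0],"twist":[0,0,0]},
    {"translation":[-0.05,0.26,0],"twist":[0,0,0]},
    {"translation":[-0.07,0.35,0],"twist":[0,0,0]},
    {"translation":[-0.09,0.44,0],"twist":[0,0,0]},
    {"translation":[-0.11,0.52,0],"twist":[0,0,0]},
    {"translation":[-0.13,0.61,0],"twist":[0,0,0]},
    {"translation":[-0.14,0.7,0],"twist":[0,0,0]},
    {"translation":[-0.16,0.78,0],"twist":[0,0,0]},
    {"translation":[-0.18,0.87,0],"twist":[0,0,0]}
  ]
}}

```text
t: 77.5
ee_pos: [450.4, 261.3, 293.7]
orientation: [3.142, 0.018, 0.0]
ft_force: [0.4, -0.2, -0.6]
width: 45.8
```

Request:
{"method": "send_rows", "body": {
  "commands": [
    {"translation":[-0.02,0.09,-0.03],"twist":[0,0,0]},
    {"translation":[-0.04,0.17,-0.06],"twist":[0,0,0]},
    {"translation":[-0.05,0.26,-0.09],"twist":[0,0,0]},
    {"translation":[-0.07,0.35,-0.12],"twist":[0,0,0]},
    {"translation":[-0.09,0.44,-0.15],"twist":[0,0,0]},
    {"translation":[-0.11,0.52,-0.18],"twist":[0,0,0]},
    {"translation":[-0.13,0.61,-0.21],"twist":[0,0,0]},
    {"translation":[-0.14,0.7,-0.24],"twist":[0,0,0]},
    {"translation":[-0.16,0.78,-0.27],"twist":[0,0,0]},
    {"translation":[-0.18,0.87,-0.3],"twist":[0,0,0]}
  ]
}}

```text
t: 78.5
ee_pos: [432.4, 348.2, 263.4]
orientation: [3.141, 0.018, -0.0]
ft_force: [0.3, 0.2, -0.1]
width: 45.9
```

```bash
python3 cov.py 17
```

```text
(209, 336, 69, 49) c [459. 420.] [ 47. 129.] 89.4 xmin/max [394. 523.]
(259, 304, 29, 44) c [432. 332.] [52. 85.] 0.5 xmin/max [406. 459.]
(221, 288, 17, 19) c [552. 317.] [49. 21.] 87.5 xmin/max [541. 563.]
```

Request:
{"method": "send_rows", "body": {
  "commands": [
    {"translation":[0,0,-0.1],"twist":[0,0,0]},
    {"translation":[0,0,-0.2],"twist":[0,0,0]},
    {"translation":[0,0,-0.3],"twist":[0,0,0]},
    {"translation":[0,0,-0.38],"twist":[0,0,0]},
    {"translation":[0,0,-0.46],"twist":[0,0,0]},
    {"translation":[0,0,-0.52],"twist":[0,0,0]},
    {"translation":[0,0,-0.56],"twist":[0,0,0]},
    {"translation":[0,0,-0.58],"twist":[0,0,0]},
    {"translation":[0,0,-0.59],"twist":[0,0,0]},
    {"translation":[0,0,-0.59],"twist":[0,0,0]}
  ]
}}

```text
t: 79.55
ee_pos: [432.6, 347.6, 204.8]
orientation: [-3.141, -0.019, -0.0]
ft_force: [-0.4, 0.6, -0.7]
width: 45.5
```

Request:
{"method": "send_rows", "body": {
  "commands": [
    {"translation":[0,0,0],"twist":[0,0,0]},
    {"translation":[0,0,0],"twist":[0,0,0]},
    {"translation":[0,0,0],"twist":[0,0,0]},
    {"translation":[0,0,0],"twist":[0,0,0]},
    {"translation":[0,0,0.02],"twist":[0,0,0]},
    {"translation":[0,0,0.1],"twist":[0,0,0]},
    {"translation":[0,0,0.25],"twist":[0,0,0]},
    {"translation":[0,0,0.45],"twist":[0,0,0]},
    {"translation":[0,0,0.65],"twist":[0,0,0]},
    {"translation":[0,0,0.85],"twist":[0,0,0]}
  ],
  "grip": -0.27
}}

```text
t: 80.55
ee_pos: [432.6, 347.6, 291.8]
orientation: [-3.141, -0.019, -0.001]
ft_force: [0.7, 0.1, 0.3]
width: 55.8
```

Request:
{"method": "send_rows", "body": {
  "commands": [
    {"translation":[-0.01,-0.1,0],"twist":[0,0,0.09]},
    {"translation":[-0.01,-0.2,0],"twist":[0,0,0.18]},
    {"translation":[-0.02,-0.29,0],"twist":[0,0,0.27]},
    {"translation":[-0.02,-0.39,0],"twist":[0,0,0.36]},
    {"translation":[-0.03,-0.49,0],"twist":[0,0,0.45]},
    {"translation":[-0.04,-0.58,0],"twist":[0,0,0.54]},
    {"translation":[-0.04,-0.68,0],"twist":[0,0,0.63]},
    {"translation":[-0.05,-0.78,0],"twist":[0,0,0.72]},
    {"translation":[-0.06,-0.88,0],"twist":[0,0,0.81]},
    {"translation":[-0.06,-0.98,0],"twist":[0,0,0.9]}
  ]
}}

```text
t: 81.55
ee_pos: [426.5, 249.2, 291.0]
orientation: [-3.057, -0.722, -0.002]
ft_force: [-0.9, 0.3, -0.5]
width: 56.1
```

Request:
{"method": "send_rows", "body": {
  "commands": [
    {"translation":[-0.01,-0.1,0],"twist":[0,0,0.09]},
    {"translation":[-0.01,-0.2,0],"twist":[0,0,0.18]},
    {"translation":[-0.02,-0.29,0],"twist":[0,0,0.27]},
    {"translation":[-0.02,-0.39,0],"twist":[0,0,0.36]},
    {"translation":[-0.03,-0.49,0],"twist":[0,0,0.45]},
    {"translation":[-0.04,-0.58,0],"twist":[0,0,0.54]},
    {"translation":[-0.04,-0.68,0],"twist":[0,0,0.63]},
    {"translation":[-0.05,-0.78,0],"twist":[0,0,0.72]},
    {"translation":[-0.06,-0.88,0],"twist":[0,0,0.81]},
    {"translation":[-0.06,-0.98,0],"twist":[0,0,0.9]}
  ]
}}

```text
t: 82.55
ee_pos: [420.6, 151.2, 290.9]
orientation: [2.819, 1.386, 0.002]
ft_force: [0.3, 0.2, -0.8]
width: 55.7
```

Request:
{"method": "send_rows", "body": {
  "commands": [
    {"translation":[-0.01,-0.1,0],"twist":[0,0,0.09]},
    {"translation":[-0.01,-0.2,0],"twist":[0,0,0.18]},
    {"translation":[-0.02,-0.29,0],"twist":[0,0,0.27]},
    {"translation":[-0.02,-0.39,0],"twist":[0,0,0.36]},
    {"translation":[-0.03,-0.49,0],"twist":[0,0,0.45]},
    {"translation":[-0.04,-0.58,0],"twist":[0,0,0.54]},
    {"translation":[-0.04,-0.68,0],"twist":[0,0,0.63]},
    {"translation":[-0.05,-0.78,0],"twist":[0,0,0.72]},
    {"translation":[-0.06,-0.88,0],"twist":[0,0,0.81]},
    {"translation":[-0.06,-0.98,0],"twist":[0,0,0.9]}
  ]
}}

```text
t: 83.55
ee_pos: [414.6, 53.2, 290.8]
orientation: [2.439, 1.979, 0.002]
ft_force: [-0.1, -0.3, -0.4]
width: 55.7
```

```bash
python3 cov.py 17
python3 - <<'E'
import cv2,numpy as np
from h import *
s=np.load('last_side.npy');cv2.imwrite('pics/t5.png',cv2.resize(s[230:400,150:380],(750,554))[...,::-1])
print(ctrl.get_obs()['qpos'])
E
```

```text
(209, 336, 69, 48) c [459. 420.] [ 47. 129.] 89.4 xmin/max [394. 523.]
(227, 304, 61, 44) c [469. 348.] [ 51. 126.] 88.4 xmin/max [406. 533.]
[ 9.74514154e-02  3.20680829e-01  2.15169237e+00 -4.78883314e-04
  6.67927031e-01  3.02894392e-01]
```

View pics/t5.png

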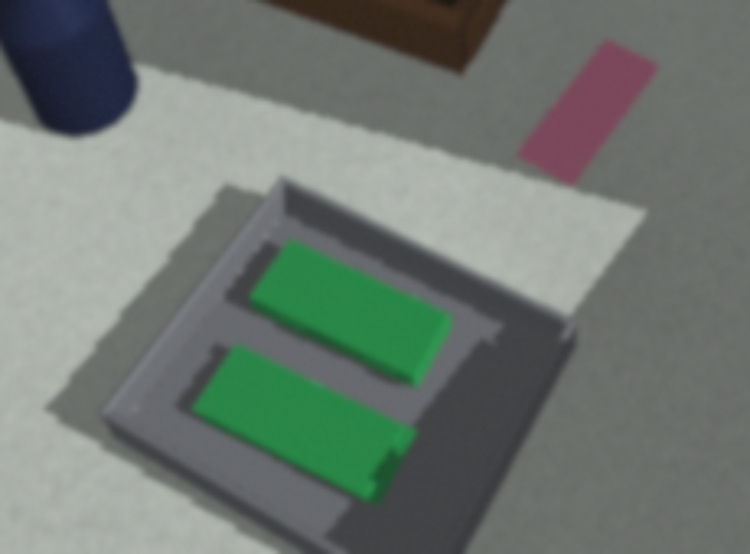

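Picture 11: all five covers lie flat in two stacks (3 and 2) inside the tray. On to the dial.

Request:
{"method": "send_rows", "body": {
  "commands": [
    {"translation":[-0.01,-0.1,0],"twist":[0,0,0.09]},
    {"translation":[-0.01,-0.2,0],"twist":[0,0,0.18]},
    {"translation":[-0.02,-0.29,0],"twist":[0,0,0.27]},
    {"translation":[-0.02,-0.39,0],"twist":[0,0,0.36]},
    {"translation":[-0.03,-0.49,0],"twist":[0,0,0.45]},
    {"translation":[-0.04,-0.58,0],"twist":[0,0,0.54]},
    {"translation":[-0.04,-0.68,0],"twist":[0,0,0.63]},
    {"translation":[-0.05,-0.78,0],"twist":[0,0,0.72]},
    {"translation":[-0.06,-0.88,0],"twist":[0,0,0.81]},
    {"translation":[-0.06,-0.98,0],"twist":[0,0,0.89]}
  ],
  "grip": -1
}}

```text
t: 84.6
ee_pos: [408.6, -44.6, 290.6]
orientation: [1.943, 2.468, 0.001]
ft_force: [0.3, -0.0, -0.0]
width: 87.7
```

Request:
{"method": "send_rows", "body": {
  "commands": [
    {"translation":[-0.01,-0.1,0],"twist":[0,0,0.09]},
    {"translation":[-0.01,-0.2,0],"twist":[0,0,0.18]},
    {"translation":[-0.02,-0.29,0],"twist":[0,0,0.27]},
    {"translation":[-0.02,-0.39,0],"twist":[0,0,0.36]},
    {"translation":[-0.03,-0.49,0],"twist":[0,0,0.45]},
    {"translation":[-0.04,-0.58,0],"twist":[0,0,0.54]},
    {"translation":[-0.04,-0.68,0],"twist":[0,0,0.63]},
    {"translation":[-0.05,-0.78,0],"twist":[0,0,0.72]},
    {"translation":[-0.06,-0.88,0],"twist":[0,0,0.81]},
    {"translation":[-0.06,-0.98,0],"twist":[0,0,0.89]}
  ]
}}

```text
t: 85.6
ee_pos: [402.7, -142.7, 290.6]
orientation: [1.35, 2.835, 0.0]
ft_force: [0.5, -0.6, -0.5]
width: 87.8
```

Request:
{"method": "send_rows", "body": {
  "commands": [
    {"translation":[-0.01,-0.1,0],"twist":[0,0,0.09]},
    {"translation":[-0.01,-0.2,0],"twist":[0,0,0.18]},
    {"translation":[-0.02,-0.29,0],"twist":[0,0,0.27]},
    {"translation":[-0.02,-0.39,0],"twist":[0,0,0.36]},
    {"translation":[-0.03,-0.49,0],"twist":[0,0,0.45]},
    {"translation":[-0.04,-0.58,0],"twist":[0,0,0.54]},
    {"translation":[-0.04,-0.68,0],"twist":[0,0,0.63]},
    {"translation":[-0.05,-0.78,0],"twist":[0,0,0.72]},
    {"translation":[-0.06,-0.88,0],"twist":[0,0,0.81]},
    {"translation":[-0.07,-0.97,0],"twist":[0,0,0.89]}
  ]
}}

```text
t: 86.6
ee_pos: [395.8, -239.8, 290.7]
orientation: [0.692, 3.063, -0.001]
ft_force: [0.1, 0.0, -0.0]
width: 87.7
```

Request:
{"method": "send_rows", "body": {
  "commands": [
    {"translation":[-0.01,-0.1,0],"twist":[0,0,0.09]},
    {"translation":[-0.01,-0.2,0],"twist":[0,0,0.18]},
    {"translation":[-0.02,-0.29,0],"twist":[0,0,0.27]},
    {"translation":[-0.02,-0.39,0],"twist":[0,0,0.36]},
    {"translation":[-0.03,-0.49,0],"twist":[0,0,0.45]},
    {"translation":[-0.04,-0.58,0],"twist":[0,0,0.54]},
    {"translation":[-0.04,-0.68,0],"twist":[0,0,0.63]},
    {"translation":[-0.05,-0.78,0],"twist":[0,0,0.72]},
    {"translation":[-0.06,-0.88,0],"twist":[0,0,0.81]},
    {"translation":[-0.07,-0.97,0],"twist":[0,0,0.89]}
  ]
}}

```text
t: 87.6
ee_pos: [388.8, -336.8, 290.7]
orientation: [-0.002, 3.141, -0.001]
ft_force: [0.6, -0.1, -0.2]
width: 87.9
```

Run:
```python
from h import *
d=grab('side');o=ctrl.get_obs();print(o['qpos'],o['ee_pos'],o['orientation'])
im=d['img'];cv2.imwrite('pics/d1.png',cv2.resize(im[60:220,300:500],(750,600),interpolation=cv2.INTER_CUBIC)[...,::-1])
print('dial top px',proj(d,[388.7,-336.4,85]),'grasp pt',proj(d,list(o['ee_pos'][:2])+[o['ee_pos'][2]-182]))
```

```text
[-7.38202788e-01  4.33884583e-01  1.94746424e+00 -4.18204759e-04
  7.57857713e-01 -2.31133674e+00] [ 388.9279022  -337.8078925   290.88263064] [-4.14644240e-03  3.14001947e+00 -2.85819382e-03]
dial top px [396.67104998 125.54661925] grasp pt [397.82519649 118.47609201]
```

View pics/d1.png

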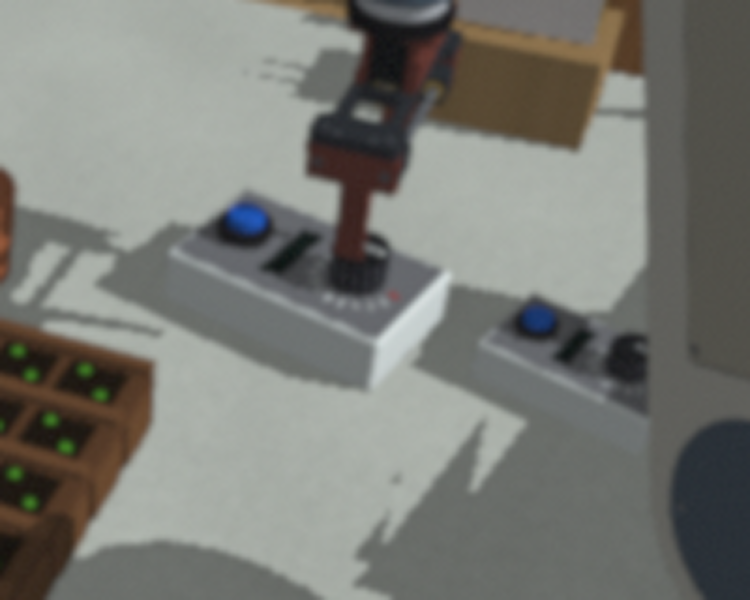

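Picture 12: the finger is directly over the larger timer's dial (360,265). Lowering and gripping.

Request:
{"method": "send_rows", "body": {
  "commands": [
    {"translation":[0,0.01,-0.1],"twist":[0,0,0]},
    {"translation":[0,0.01,-0.2],"twist":[0,0,0]},
    {"translation":[0,0.01,-0.3],"twist":[0,0,0]},
    {"translation":[0,0.01,-0.4],"twist":[0,0,0]},
    {"translation":[0,0.01,-0.46],"twist":[0,0,0]},
    {"translation":[0,0.01,-0.5],"twist":[0,0,0]},
    {"translation":[0,0.01,-0.52],"twist":[0,0,0]},
    {"translation":[0,0.01,-0.52],"twist":[0,0,0]},
    {"translation":[0,0.01,-0.52],"twist":[0,0,0]},
    {"translation":[0,0.01,-0.52],"twist":[0,0,0]}
  ]
}}

```text
t: 88.65
ee_pos: [388.7, -335.5, 238.0]
orientation: [-0.0, 3.141, -0.001]
ft_force: [-0.6, -0.2, -0.6]
width: 87.7
```

Request:
{"method": "send_rows", "body": {
  "commands": [
    {"translation":[0,0,0],"twist":[0,0,0]},
    {"translation":[0,0,0],"twist":[0,0,0]},
    {"translation":[0,0,0],"twist":[0,0,0]},
    {"translation":[0,0,0],"twist":[0,0,0]},
    {"translation":[0,0,0],"twist":[0,0,0]},
    {"translation":[0,0,0],"twist":[0,0,0]},
    {"translation":[0,0,0],"twist":[0,0,0]},
    {"translation":[0,0,0],"twist":[0,0,0]},
    {"translation":[0,0,0],"twist":[0,0,0]},
    {"translation":[0,0,0],"twist":[0,0,0]}
  ],
  "grip": 1
}}

```text
t: 89.65
ee_pos: [388.6, -337.9, 237.9]
orientation: [-0.001, 3.14, -0.008]
ft_force: [-6.2, -17.1, -6.2]
width: 45.9
```

```bash
python3 -c "
from h import *
o=ctrl.get_obs();print(o['qpos'],o['ee_pos'],o['orientation'],o['ft_force'],o['moment'])"
```

```text
[-0.73822362  0.52738632  1.96642527 -0.00446067  0.64310467 -2.30589007] [ 388.55065555 -337.89117612  237.9107108 ] [-6.80520692e-04  3.13992108e+00 -8.05275874e-03] [ -6.17638674 -17.0939375   -6.20576618] [-2.46692168  0.95759676 -0.26956653]
```

Request:
{"method": "send_rows", "body": {
  "commands": [
    {"translation":[0,-0.01,0],"twist":[0,0,0]},
    {"translation":[0,-0.02,0],"twist":[0,0,0]},
    {"translation":[0,-0.025,0],"twist":[0,0,0]},
    {"translation":[0,-0.025,0],"twist":[0,0,0]},
    {"translation":[0,-0.025,0],"twist":[0,0,-0.1]},
    {"translation":[0,-0.025,0],"twist":[0,0,-0.25]},
    {"translation":[0,-0.025,0],"twist":[0,0,-0.4]},
    {"translation":[0,-0.025,0],"twist":[0,0,-0.5]},
    {"translation":[0,-0.025,0],"twist":[0,0,-0.6]},
    {"translation":[0,-0.025,0],"twist":[0,0,-0.7]}
  ]
}}

```text
t: 90.65
ee_pos: [388.7, -338.3, 237.9]
orientation: [0.549, 3.092, -0.001]
ft_force: [-1.1, -4.1, 0.4]
width: 45.7
```

Request:
{"method": "send_rows", "body": {
  "commands": [
    {"translation":[0,0,0],"twist":[0,0,-0.1]},
    {"translation":[0,0,0],"twist":[0,0,-0.2]},
    {"translation":[0,0,0],"twist":[0,0,-0.3]},
    {"translation":[0,0,0],"twist":[0,0,-0.4]},
    {"translation":[0,0,0],"twist":[0,0,-0.5]},
    {"translation":[0,0,0],"twist":[0,0,-0.6]},
    {"translation":[0,0,0],"twist":[0,0,-0.7]},
    {"translation":[0,0,0],"twist":[0,0,-0.7]},
    {"translation":[0,0,0],"twist":[0,0,-0.7]},
    {"translation":[0,0,0],"twist":[0,0,-0.7]}
  ]
}}

```text
t: 91.65
ee_pos: [388.9, -337.9, 237.9]
orientation: [1.075, 2.951, -0.0]
ft_force: [3.2, -1.1, 1.1]
width: 45.8
```

```bash
python3 -c "
from h import *
o=ctrl.get_obs();print(o['qpos'],o['ee_pos'],o['orientation'],o['ft_force'],o['moment'])"
```

```text
[-7.38524249e-01  5.28234569e-01  1.96470453e+00  5.25330703e-04
  6.47608415e-01 -1.61093821e+00] [ 388.94767369 -337.94545243  237.86990032] [ 1.07510387e+00  2.95074999e+00 -1.62204811e-04] [ 3.18501994 -1.06790627  1.11817185] [ 0.19438496 -0.83270912 -0.01385561]
```

Request:
{"method": "send_rows", "body": {
  "commands": [
    {"translation":[0,0,0],"twist":[0,0,-0.1]},
    {"translation":[0,0,0],"twist":[0,0,-0.2]},
    {"translation":[0,0,0],"twist":[0,0,-0.3]},
    {"translation":[0,0,0],"twist":[0,0,-0.4]},
    {"translation":[0,0,0],"twist":[0,0,-0.5]},
    {"translation":[0,0,0],"twist":[0,0,-0.6]},
    {"translation":[0,0,0],"twist":[0,0,-0.7]},
    {"translation":[0,0,0],"twist":[0,0,-0.8]},
    {"translation":[0,0,0],"twist":[0,0,-0.87]},
    {"translation":[0,0,0],"twist":[0,0,-0.93]}
  ]
}}

```text
t: 92.65
ee_pos: [389.4, -337.6, 237.8]
orientation: [1.728, 2.622, 0.001]
ft_force: [7.2, 2.7, 0.1]
width: 45.4
```

Request:
{"method": "send_rows", "body": {
  "commands": [
    {"translation":[0,0,0],"twist":[0,0,-0.1]},
    {"translation":[0,0,0],"twist":[0,0,-0.2]},
    {"translation":[0,0,0],"twist":[0,0,-0.3]},
    {"translation":[0,0,0],"twist":[0,0,-0.4]},
    {"translation":[0,0,0],"twist":[0,0,-0.5]},
    {"translation":[0,0,0],"twist":[0,0,-0.6]},
    {"translation":[0,0,0],"twist":[0,0,-0.7]},
    {"translation":[0,0,0],"twist":[0,0,-0.8]},
    {"translation":[0,0,0],"twist":[0,0,-0.87]},
    {"translation":[0,0,0],"twist":[0,0,-0.93]}
  ]
}}

```text
t: 93.65
ee_pos: [389.9, -337.6, 237.9]
orientation: [2.286, 2.152, 0.003]
ft_force: [11.0, 6.0, -1.6]
width: 45.6
```

Request:
{"method": "send_rows", "body": {
  "commands": [
    {"translation":[0,0,0],"twist":[0,0,-0.1]},
    {"translation":[0,0,0],"twist":[0,0,-0.2]},
    {"translation":[0,0,0],"twist":[0,0,-0.3]},
    {"translation":[0,0,0],"twist":[0,0,-0.4]},
    {"translation":[0,0,0],"twist":[0,0,-0.5]},
    {"translation":[0,0,0],"twist":[0,0,-0.6]},
    {"translation":[0,0,0],"twist":[0,0,-0.7]},
    {"translation":[0,0,0],"twist":[0,0,-0.8]},
    {"translation":[0,0,0],"twist":[0,0,-0.87]},
    {"translation":[0,0,0],"twist":[0,0,-0.93]}
  ]
}}

```text
t: 94.65
ee_pos: [390.3, -337.7, 237.9]
orientation: [2.719, 1.567, 0.005]
ft_force: [12.3, 4.8, -3.8]
width: 45.6
```

```bash
python3 -c "
from h import *
o=ctrl.get_obs();print(o['qpos'],o['ee_pos'],o['orientation'],o['ft_force'],o['moment'])"
```

```text
[-0.73683029  0.52868692  1.96351614  0.00333783  0.64544891 -0.21429426] [ 390.33761287 -337.73685797  237.91291559] [2.71923134 1.56705039 0.00489412] [12.33542512  4.79843248 -3.84544091] [ 0.70230593 -2.49117279 -0.00635497]
```

Request:
{"method": "send_rows", "body": {
  "commands": [
    {"translation":[0.01,0,0],"twist":[0,0,-0.1]},
    {"translation":[0.02,0.01,0],"twist":[0,0,-0.2]},
    {"translation":[0.02,0.01,0],"twist":[0,0,-0.3]},
    {"translation":[0.02,0.01,0],"twist":[0,0,-0.4]},
    {"translation":[0.02,0.01,0],"twist":[0,0,-0.5]},
    {"translation":[0.02,0.01,0],"twist":[0,0,-0.6]},
    {"translation":[0.02,0.01,0],"twist":[0,0,-0.7]},
    {"translation":[0.02,0.01,0],"twist":[0,0,-0.8]},
    {"translation":[0.02,0.01,0],"twist":[0,0,-0.87]},
    {"translation":[0.02,0.01,0],"twist":[0,0,-0.93]}
  ]
}}

```text
t: 95.65
ee_pos: [391.4, -337.8, 237.9]
orientation: [3.006, 0.9, 0.002]
ft_force: [4.3, -5.4, -3.6]
width: 45.3
```

Request:
{"method": "send_rows", "body": {
  "commands": [
    {"translation":[0,0,0],"twist":[0,0,-0.1]},
    {"translation":[0,0,0],"twist":[0,0,-0.2]},
    {"translation":[0,0,0],"twist":[0,0,-0.3]},
    {"translation":[0,0,0],"twist":[0,0,-0.4]},
    {"translation":[0,0,0],"twist":[0,0,-0.5]},
    {"translation":[0,0,0],"twist":[0,0,-0.6]},
    {"translation":[0,0,0],"twist":[0,0,-0.7]},
    {"translation":[0,0,0],"twist":[0,0,-0.8]},
    {"translation":[0,0,0],"twist":[0,0,-0.87]},
    {"translation":[0,0,0],"twist":[0,0,-0.93]}
  ]
}}

```text
t: 96.65
ee_pos: [391.5, -338.3, 237.9]
orientation: [3.132, 0.183, 0.004]
ft_force: [3.3, -7.5, -5.7]
width: 45.8
```

Request:
{"method": "send_rows", "body": {
  "commands": [
    {"translation":[0,0,0],"twist":[0,0,-0.1]},
    {"translation":[0,0,0],"twist":[0,0,-0.2]},
    {"translation":[0,0,0],"twist":[0,0,-0.3]},
    {"translation":[0,0,0],"twist":[0,0,-0.4]},
    {"translation":[0,0,0],"twist":[0,0,-0.5]},
    {"translation":[0,0,0],"twist":[0,0,-0.6]},
    {"translation":[0,0,0],"twist":[0,0,-0.7]},
    {"translation":[0,0,0],"twist":[0,0,-0.8]},
    {"translation":[0,0,0],"twist":[0,0,-0.93]},
    {"translation":[0,0,0],"twist":[0,0,-0.93]}
  ]
}}

```text
t: 97.65
ee_pos: [391.3, -338.8, 237.9]
orientation: [3.09, -0.543, 0.006]
ft_force: [1.2, -11.4, -6.8]
width: 45.4
```

```bash
python3 -c "
from h import *
o=ctrl.get_obs();r=o['orientation'];print(o['qpos'],o['ee_pos'],r,o['ft_force'],o['moment'],2*np.arctan2(r[1],r[0]))"
```

```text
[-0.73614319  0.52987925  1.96074261 -0.00282949  0.64532571  1.18513611] [ 391.34949625 -338.81419655  237.94146351] [ 3.08970539 -0.54346278  0.00607263] [  1.20522836 -11.40226818  -6.83355765] [-2.12625412 -0.14681348  0.04914168] -0.34822728442151346
```

Request:
{"method": "send_rows", "body": {
  "commands": [
    {"translation":[0,0,0],"twist":[0,0,0]},
    {"translation":[0,0,0],"twist":[0,0,0]},
    {"translation":[0,0,0],"twist":[0,0,0]},
    {"translation":[0,0,0],"twist":[0,0,0]},
    {"translation":[0,0,0],"twist":[0,0,0]},
    {"translation":[0,0,0.1],"twist":[0,0,0]},
    {"translation":[0,0,0.25],"twist":[0,0,0]},
    {"translation":[0,0,0.4],"twist":[0,0,0]},
    {"translation":[0,0,0.55],"twist":[0,0,0]},
    {"translation":[0,0,0.65],"twist":[0,0,0]}
  ],
  "grip": -0.7
}}

```text
t: 98.65
ee_pos: [390.7, -337.0, 304.3]
orientation: [3.093, -0.544, 0.002]
ft_force: [0.0, -0.1, -1.5]
width: 74.5
```

Request:
{"method": "send_rows", "body": {
  "commands": [
    {"translation":[0.1,-0.02,0],"twist":[0,0,0.07]},
    {"translation":[0.2,-0.05,0],"twist":[0,0,0.14]},
    {"translation":[0.3,-0.07,0],"twist":[0,0,0.21]},
    {"translation":[0.4,-0.1,0],"twist":[0,0,0.28]},
    {"translation":[0.5,-0.12,0],"twist":[0,0,0.35]},
    {"translation":[0.6,-0.15,0],"twist":[0,0,0.42]},
    {"translation":[0.7,-0.17,0],"twist":[0,0,0.5]},
    {"translation":[0.8,-0.2,0],"twist":[0,0,0.56]},
    {"translation":[0.9,-0.22,0],"twist":[0,0,0.63]},
    {"translation":[1,-0.25,0],"twist":[0,0,0.7]}
  ],
  "grip": 1
}}

```text
t: 99.65
ee_pos: [491.4, -362.0, 302.6]
orientation: [-3.141, -0.007, 0.0]
ft_force: [-0.2, -0.7, -0.5]
width: 0.9
```

Run:
```python
from h import *
d=grab('side');t=grab('top');o=ctrl.get_obs();print(o['ee_pos'],o['ft_force'])
a=cv2.resize(d['img'][95:175,330:430],(500,400),interpolation=cv2.INTER_CUBIC)
b=cv2.resize(t['img'][170:250,400:460],(300,400),interpolation=cv2.INTER_CUBIC)
cv2.imwrite('pics/d2.png',np.hstack([a,b])[...,::-1])
for z in(85,):print('centre',proj(d,[390,-337.8,85]),proj(t,[390,-337.8,85]))
```

```text
[ 491.87729415 -362.32429779  302.73222717] [-0.21978151 -0.69406749  0.40216769]
centre [396.38261632 125.18351751] [436.46034457 224.75571539]
```

View pics/d2.png

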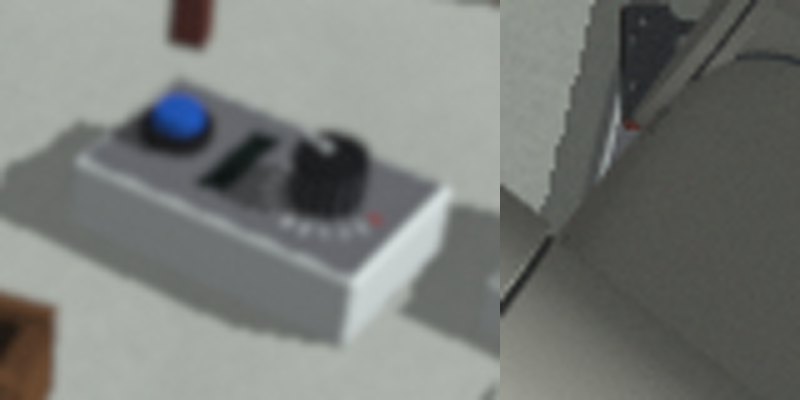

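Picture 13: the pointer now points away from the red tick, towards crop (318,140), on the button's side. Next I'll compute the angle turned.

Run:
```python
from h import *
d=grab('side');t=grab('top')
def ang(d,im):
    g=im.astype(int).sum(2)/3;P=[];W=[];c=np.array([390.,-337.8])
    H,Wd=g.shape
    for v in range(90,160) if d is DS else range(205,245):
        for u in range(370,425) if d is DS else range(420,455):
            p=ray(d,u,v,85)[:2]-c;r=np.hypot(*p)
            if r<19: P.append(p);W.append(max(g[v,u]-75,0))
    P=np.array(P);W=np.array(W)
    m=(P*W[:,None]).sum(0)/W.sum();print('n',(W>0).sum(),'centroid',np.round(m,1))
    # principal axis
    C=((P-m)*W[:,None]).T@(P-m);w,V=np.linalg.eigh(C);ax=V[:,1]
    if ax@m<0: ax=-ax
    return np.degrees(np.arctan2(ax[1],ax[0])),np.degrees(np.arctan2(m[1],m[0]))
DS=d
i0=cv2.imread('pics/side0.png')[...,::-1]
a0=ang(d,i0);a1=ang(d,d['img']);DS=None
b0=ang(t,cv2.imread('pics/top0.png')[...,::-1])
print('side before',a0,'after',a1,'top before',b0)
print('cw turn side (axis,centroid)',[(x-y)%360 for x,y in zip(a0,a1)],'vs top-before',[(x-y)%360 for x,y in zip(b0,a1)])
h=cv2.cvtColor(i0,cv2.COLOR_RGB2HSV)
# button top px in side -> z by triangulation
ti=cv2.imread('pics/top0.png')[...,::-1]
def blob(im,x0,y0,x1,y1):
    q=cv2.cvtColor(np.ascontiguousarray(im[y0:y1,x0:x1]),cv2.COLOR_RGB2HSV)
    m=(q[...,0]>100)&(q[...,0]<125)&(q[...,1]>120)&(q[...,2]>80);v,u=np.nonzero(m);return u.mean()+x0,v.mean()+y0
bs=blob(i0,350,105,385,130);bt=blob(ti,425,170,460,210)
for z in(50,55,60,65,70):print(z,ray(d,*bs,z)[:2].round(1),ray(t,*bt,z)[:2].round(1))
```

```text
n 16 centroid [-11.1   0.6]
n 16 centroid [ 8.3 -7.6]
n 7 centroid [-10.    3.1]
side before (np.float64(137.05316236623375), np.float64(177.14999661494355)) after (np.float64(9.861861995538677), np.float64(-42.65434705159871)) top before (np.float64(162.4404329683272), np.float64(162.76326811960533))
cw turn side (axis,centroid) [np.float64(127.19130037069507), np.float64(219.80434366654225)] vs top-before [np.float64(152.57857097278853), np.float64(205.41761517120403)]
50 [ 500.8 -386.7] [ 496.3 -366.3]
55 [ 498.6 -379.7] [ 495.4 -365.2]
60 [ 496.5 -372.7] [ 494.5 -364.1]
65 [ 494.4 -365.7] [ 493.6 -363. ]
70 [ 492.3 -358.7] [ 492.8 -361.9]
```

Side-view centroid angles (7–16 px) are too coarse to tell 10 clicks from 11. I'll move the arm aside for a top view before pressing anything.

Request:
{"method": "send_rows", "body": {
  "commands": [
    {"translation":[0,0.1,0],"twist":[0,0,0]},
    {"translation":[0,0.2,0],"twist":[0,0,0]},
    {"translation":[0,0.3,0],"twist":[0,0,0]},
    {"translation":[0,0.4,0],"twist":[0,0,0]},
    {"translation":[0,0.5,0],"twist":[0,0,0]},
    {"translation":[0,0.6,0],"twist":[0,0,0]},
    {"translation":[0,0.7,0],"twist":[0,0,0]},
    {"translation":[0,0.8,0],"twist":[0,0,0]},
    {"translation":[0,0.9,0],"twist":[0,0,0]},
    {"translation":[0,1,0],"twist":[0,0,0]}
  ]
}}

```text
t: 100.85
ee_pos: [490.6, -261.1, 302.7]
orientation: [-3.142, -0.003, -0.0]
ft_force: [0.9, -0.7, -0.3]
width: 0.3
```

Request:
{"method": "send_rows", "body": {
  "commands": [
    {"translation":[0,0.1,0],"twist":[0,0,0]},
    {"translation":[0,0.2,0],"twist":[0,0,0]},
    {"translation":[0,0.3,0],"twist":[0,0,0]},
    {"translation":[0,0.4,0],"twist":[0,0,0]},
    {"translation":[0,0.5,0],"twist":[0,0,0]},
    {"translation":[0,0.6,0],"twist":[0,0,0]},
    {"translation":[0,0.7,0],"twist":[0,0,0]},
    {"translation":[0,0.8,0],"twist":[0,0,0]},
    {"translation":[0,0.9,0],"twist":[0,0,0]},
    {"translation":[0,1,0],"twist":[0,0,0]}
  ]
}}

```text
t: 101.85
ee_pos: [490.6, -161.1, 302.7]
orientation: [3.142, 0.003, 0.0]
ft_force: [0.3, 0.3, 0.4]
width: 0.6
```

```bash
cat > dial.py <<'E'
from h import *
t=grab('top');s=grab('side')
def pts(d,im,u0,u1,v0,v1,c):
    g=im.astype(float).sum(2)/3;out=[]
    for v in range(v0,v1):
        for u in range(u0,u1):
            p=ray(d,u,v,85)[:2]-c
            if np.hypot(*p)<19.5: out.append((*p,g[v,u]))
    return np.array(out)
# knob-top centre from the top view: right/upper extents of the dark area
c=np.array([390.,-337.8])
def score(P):   # best direction: brightness-weighted projection onto a radial line
    base=np.median(P[:,2]);w=np.clip(P[:,2]-base-8,0,None);best=[]
    for a in np.arange(0,360,2):
        u=np.array([np.cos(np.radians(a)),np.sin(np.radians(a))])
        al=P[:,:2]@u;pe=P[:,0]*u[1]-P[:,1]*u[0]
        best.append((w*((al>2)&(al<19))*np.exp(-(pe/2.5)**2)).sum())
    best=np.array(best);k=best.argmax();th=np.radians(np.arange(0,360,2));q=best**4
    return round(float(np.degrees(np.angle((q*np.exp(1j*th)).sum()))%360),1)
T0=cv2.imread('pics/top0.png')[...,::-1];S0=cv2.imread('pics/side0.png')[...,::-1]
for dc in((0,0),(-1.5,1.5),(1.5,-1.5),(-1.5,-1.5),(1.5,1.5)):
    cc=c+dc
    a=[score(pts(t,T0,415,460,200,250,cc)),score(pts(t,t['img'],415,460,200,250,cc)),score(pts(s,S0,365,430,90,165,cc)),score(pts(s,s['img'],365,430,90,165,cc))]
    print(dc,'top b/a',a[:2],'turn',round((a[0]-a[1])%360,1),'side b/a',a[2:],'turn',round((a[2]-a[3])%360,1))
cv2.imwrite('pics/d3.png',np.hstack([cv2.resize(x[205:250,415:460],(400,400),interpolation=cv2.INTER_CUBIC) for x in(T0,t['img'])])[...,::-1])
E
python3 dial.py
```

```text
(0, 0) top b/a [162.3, 328.7] turn 193.6 side b/a [174.0, 322.5] turn 211.5
(-1.5, 1.5) top b/a [168.6, 327.3] turn 201.3 side b/a [183.1, 321.5] turn 221.6
(1.5, -1.5) top b/a [158.1, 331.2] turn 186.9 side b/a [169.2, 324.8] turn 204.4
(-1.5, -1.5) top b/a [153.7, 339.2] turn 174.5 side b/a [170.4, 332.6] turn 197.8
(1.5, 1.5) top b/a [171.6, 318.1] turn 213.5 side b/a [182.4, 313.9] turn 228.5
```

View pics/d3.png

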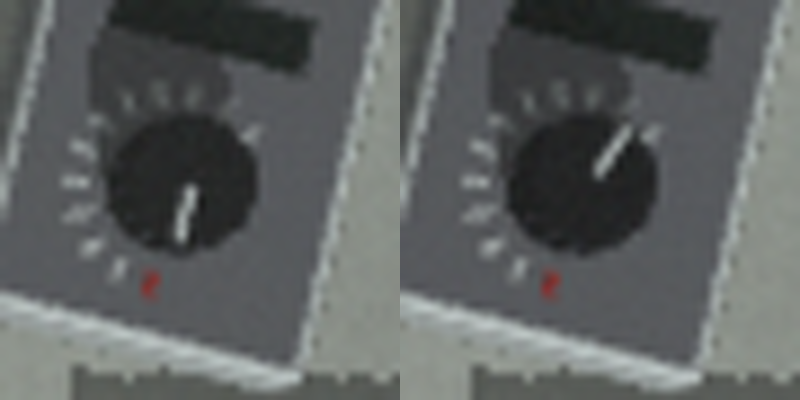

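Picture 14: the pointer went from (-12,52) to (32,-50) in crop pixels, a clockwise turn of about 199.6°. That is 10 clicks, the slot just before the last tick. Now the button.

Request:
{"method": "send_rows", "body": {
  "commands": [
    {"translation":[0,-0.1,0],"twist":[0,0,0]},
    {"translation":[0,-0.2,0],"twist":[0,0,0]},
    {"translation":[0.01,-0.3,0],"twist":[0,0,0]},
    {"translation":[0.01,-0.4,0],"twist":[0,0,0]},
    {"translation":[0.01,-0.5,0],"twist":[0,0,0]},
    {"translation":[0.01,-0.6,0],"twist":[0,0,0]},
    {"translation":[0.01,-0.7,0],"twist":[0,0,0]},
    {"translation":[0.01,-0.8,0],"twist":[0,0,0]},
    {"translation":[0.01,-0.9,0],"twist":[0,0,0]},
    {"translation":[0.01,-1,0],"twist":[0,0,0]}
  ]
}}

```text
t: 102.95
ee_pos: [491.6, -262.8, 302.7]
orientation: [3.142, 0.003, 0.0]
ft_force: [0.2, 0.0, -0.0]
width: 0.6
```

Request:
{"method": "send_rows", "body": {
  "commands": [
    {"translation":[0,-0.1,0],"twist":[0,0,0]},
    {"translation":[0,-0.2,0],"twist":[0,0,0]},
    {"translation":[0.01,-0.3,0],"twist":[0,0,0]},
    {"translation":[0.01,-0.4,0],"twist":[0,0,0]},
    {"translation":[0.01,-0.5,0],"twist":[0,0,0]},
    {"translation":[0.01,-0.6,0],"twist":[0,0,0]},
    {"translation":[0.01,-0.7,0],"twist":[0,0,0]},
    {"translation":[0.01,-0.8,0],"twist":[0,0,0]},
    {"translation":[0.01,-0.9,0],"twist":[0,0,0]},
    {"translation":[0.01,-1,0],"twist":[0,0,0]}
  ]
}}

```text
t: 103.95
ee_pos: [492.5, -362.8, 302.6]
orientation: [-3.142, -0.003, 0.0]
ft_force: [0.7, -0.2, -0.4]
width: 0.4
```

Request:
{"method": "send_rows", "body": {
  "commands": [
    {"translation":[0,0,-0.1],"twist":[0,0,0]},
    {"translation":[0,-0.01,-0.2],"twist":[0,0,0]},
    {"translation":[0,-0.02,-0.3],"twist":[0,0,0]},
    {"translation":[0,-0.02,-0.36],"twist":[0,0,0]},
    {"translation":[0,-0.02,-0.42],"twist":[0,0,0]},
    {"translation":[0,-0.02,-0.46],"twist":[0,0,0]},
    {"translation":[0,-0.02,-0.5],"twist":[0,0,0]},
    {"translation":[0,-0.02,-0.52],"twist":[0,0,0]},
    {"translation":[0,-0.02,-0.54],"twist":[0,0,0]},
    {"translation":[0,-0.02,-0.54],"twist":[0,0,0]}
  ]
}}

```text
t: 104.95
ee_pos: [492.6, -363.8, 248.9]
orientation: [-3.141, -0.003, 0.0]
ft_force: [-0.7, 2.3, 4.4]
width: 0.3
```

Request:
{"method": "send_rows", "body": {
  "commands": [
    {"translation":[0,0,-0.005],"twist":[0,0,0]},
    {"translation":[0,0,-0.01],"twist":[0,0,0]},
    {"translation":[0,0,-0.015],"twist":[0,0,0]},
    {"translation":[0,0,-0.02],"twist":[0,0,0]},
    {"translation":[0,0,-0.025],"twist":[0,0,0]},
    {"translation":[0,0,-0.03],"twist":[0,0,0]},
    {"translation":[0,0,-0.03],"twist":[0,0,0]},
    {"translation":[0,0,-0.03],"twist":[0,0,0]},
    {"translation":[0,0,-0.03],"twist":[0,0,0]},
    {"translation":[0,0,-0.03],"twist":[0,0,0]}
  ]
}}

```text
t: 105.95
ee_pos: [492.6, -363.8, 248.0]
orientation: [3.142, 0.003, 0.001]
ft_force: [-7.0, 7.4, 23.4]
width: 0.3
```

Run:
```python
from h import *
d=grab('side');S0=cv2.imread('pics/side0.png')[...,::-1]
cv2.imwrite('pics/b1.png',np.hstack([cv2.resize(x[85:145,335:395],(400,400),interpolation=cv2.INTER_CUBIC) for x in(S0,d['img'])])[...,::-1])
```

```text
(no output)
```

View pics/b1.png

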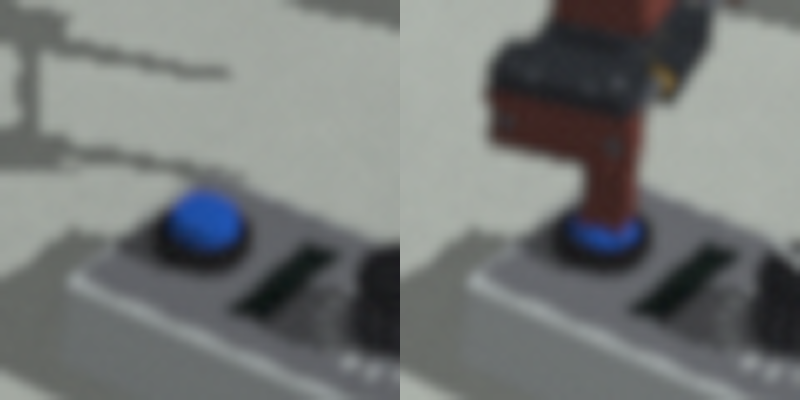

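Picture 15: the fingertip is on the blue cap inside the ring, and the cap is sunk to the ring at 23 N, so it is bottomed. Letting go.

Request:
{"method": "send_rows", "body": {
  "commands": [
    {"translation":[0,0,0.05],"twist":[0,0,0]},
    {"translation":[0,0,0.1],"twist":[0,0,0]},
    {"translation":[0,0,0.2],"twist":[0,0,0]},
    {"translation":[0,0,0.3],"twist":[0,0,0]},
    {"translation":[0,0,0.4],"twist":[0,0,0]},
    {"translation":[0,0,0.5],"twist":[0,0,0]},
    {"translation":[0,0,0.6],"twist":[0,0,0]},
    {"translation":[0,0,0.7],"twist":[0,0,0]},
    {"translation":[0,0,0.7],"twist":[0,0,0]},
    {"translation":[0,0,0.7],"twist":[0,0,0]}
  ]
}}

```text
t: 107.0
ee_pos: [492.5, -363.9, 315.9]
orientation: [3.141, 0.003, 0.001]
ft_force: [0.6, -0.1, 0.6]
width: 0.6
```

Request:
{"method": "send_rows", "body": {
  "commands": [
    {"translation":[0,0.1,0],"twist":[0,0,0]},
    {"translation":[0,0.2,0],"twist":[0,0,0]},
    {"translation":[0,0.3,0],"twist":[0,0,0]},
    {"translation":[0,0.4,0],"twist":[0,0,0]},
    {"translation":[0,0.5,0],"twist":[0,0,0]},
    {"translation":[0,0.6,0],"twist":[0,0,0]},
    {"translation":[0,0.7,0],"twist":[0,0,0]},
    {"translation":[0,0.8,0],"twist":[0,0,0]},
    {"translation":[0,0.9,0],"twist":[0,0,0]},
    {"translation":[0,1,0],"twist":[0,0,0]}
  ]
}}

```text
t: 108.0
ee_pos: [492.6, -263.1, 315.7]
orientation: [3.142, 0.003, 0.0]
ft_force: [-0.3, 0.1, 0.3]
width: 0.4
```

Request:
{"method": "send_rows", "body": {
  "commands": [
    {"translation":[0,0.1,0],"twist":[0,0,0]},
    {"translation":[0,0.2,0],"twist":[0,0,0]},
    {"translation":[0,0.3,0],"twist":[0,0,0]},
    {"translation":[0,0.4,0],"twist":[0,0,0]},
    {"translation":[0,0.5,0],"twist":[0,0,0]},
    {"translation":[0,0.6,0],"twist":[0,0,0]},
    {"translation":[0,0.7,0],"twist":[0,0,0]},
    {"translation":[0,0.8,0],"twist":[0,0,0]},
    {"translation":[0,0.9,0],"twist":[0,0,0]},
    {"translation":[0,1,0],"twist":[0,0,0]}
  ]
}}

```text
t: 109.0
ee_pos: [492.6, -163.1, 315.7]
orientation: [-3.142, -0.003, -0.0]
ft_force: [-0.1, 1.3, 0.5]
width: 0.4
```

```bash
python3 cov.py 17
python3 - <<'E'
from h import *
t=grab('top');s=grab('side')
cv2.imwrite('pics/f.png',np.vstack([cv2.resize(t['img'][85:265,60:480],(800,343)),np.hstack([cv2.resize(s['img'][90:170,330:430],(320,256)),cv2.resize(t['img'][170:250,400:460],(192,256)),cv2.resize(s['img'][220:400,150:380],(288,256))])])[...,::-1])
E
```

```text
(209, 336, 69, 49) c [459. 420.] [ 47. 129.] 89.4 xmin/max [394. 523.]
(227, 304, 61, 45) c [469. 348.] [ 51. 126.] 88.4 xmin/max [406. 533.]
```

View pics/f.png

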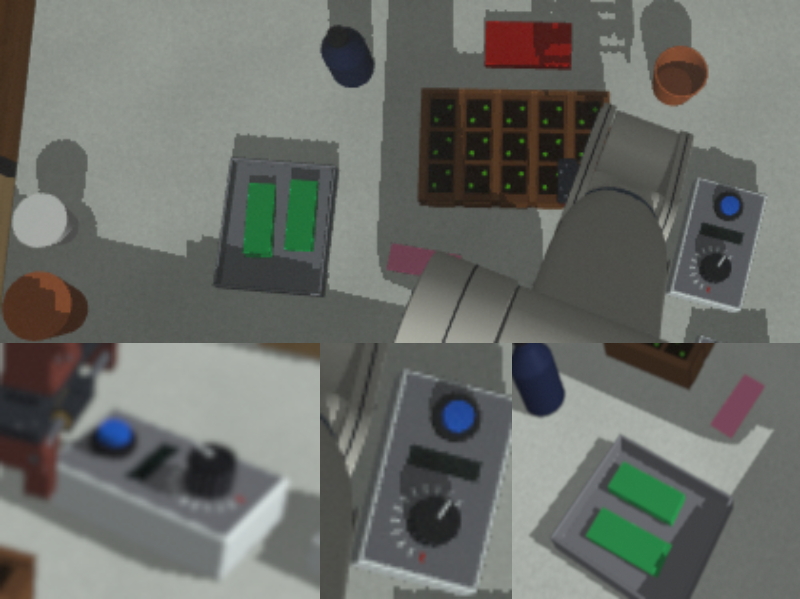

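Picture 16: the propagator is empty, both stacks lie flat in the tray, the dial still reads 10 clicks, and the button is back up. Bottle, pot, book and pink slat are where they were. Handing in.

```bash
python3 -c "
from workcell import ctrl
print(ctrl.close_job())"
```

```text
the job is handed in; nothing more can be done
None
```

The job is done and handed in at about 109 s of the 210 s allowed; no verdict was reported.

- **Covers:** All five green covers were pushed out over the front edge, gripped, and laid flat in the grey tray in two stacks (3 and 2). The tray was knocked about 14 mm aside partway through, so I measured it again and re-aimed.
- **Dial:** I turned it 10 clicks clockwise in one grip; the gripper itself turned 3.49 rad. A top view before pressing showed the pointer turned about 199.6°, which matches 200°. My automatic angle readings from the pictures were too coarse and disagreed, giving 175–228°. I therefore relied on reading the pointer line directly and counting the tick marks.
- **Button:** I pressed it until it bottomed, with 23 N at the tool and the cap seen sunk, then let go. It was back up in the last picture.

The last picture showed the propagator empty, both stacks flat in the tray, the dial still at 10 clicks, the other items where they had been, and the gripper clear of everything.

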